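Slide the pipe nipple carrier round the guide rail to the gauging stop

ROBOT

A 7-joint arm with a two-finger parallel gripper is mounted at the origin on the work surface. World frame = base frame: x ahead of the robot, y to its left, z up, the work surface at z = 0. Lengths are in m, angles in rad, forces in N, time in s.
With the tool pointing down it reaches from about 0.4 to 0.85 m from the base axis. Payload 10.4 kg.
Tool frame: the origin (TCP) lies between the finger pads; the fingertips stand 17 mm ahead of it and the grasp point (between the pads) lies 2 mm behind it; z points along the fingers, y is the direction in which the jaws open and shut (so a half turn about z gives the same grasp; the last joint's range is limited). The gripper opens to 85 mm and grips with 20 to 120 N. Pads are 22 mm wide; open, the fingers measure 114 mm over their backs; the gripper's body (76 mm by 85 mm) begins 54 mm behind the grasp point. The pads swing forward as they close: fully open they stand 13 mm farther back than shut.
Start: joints at [-1.211, 0.332, -0.065, 1.46, 0.022, 1.35, -0.088], TCP at [0.233, 0.58, 0.248] pointing down, gripper open.
Joint ranges: [-2.6, 2.6], [-0.5, 2.12], [-1.47, 1.34], [0.16, 2.42], [-1.27, 4.41], [0.06, 2.06], [-2.6, 2.6]. Speed limits (rad/s): [2.22, 2.22, 2.79, 2.79, 3.14, 3.14, 3.14].

INTERFACE

Orientations are given as a unit quaternion [x, y, z, w].
In Python, from workcell import manip gives the robot as it stands.
- The arm moves only by the tool jog_arm, never from a script. Its argument "steps" is one flat list of numbers, 5 for each row, row after row: the finger opening in m, from 0 to 0.0854, then the shift along the tool's x, y, z in m, then the turn about the tool's z in rad. In form: [gripper, x, y, z, twist, gripper, x, y, z, twist, ...]. A call has exactly 10 rows; each row is the pose to reach, as a shift and turn from the pose commanded when the call began, along the tool's axes at that moment; what a row does not reach only later rows make up. A row lasts 1/10 s, in which the tool goes at most 50 mm and 8.59 degrees, less where a joint would pass 70% of its speed; a pose out of reach is approached as far as the arm can. A call with a gripper value outside its range is refused whole. The fingers move at their own pace and stop on an object; "grip_force" is the grip in N (left out, the last holds). Time passes only in rows, so rows that repeat a pose let the fingers close, or fill a call up. It gives the time, the measured TCP pose, the force and the opening at its end, in the units of the state.
- manip.get_obs(): the state, without advancing time (a new reading comes with each control period).
- manip.camera(name): name is "scene" or "top" or "wrist"; returns (picture, depth): 384x512x3 uint8, red, green, blue; 384x512 float32, m along the optical axis (not along the pixel's ray), 0 where there is no reading.
- manip.calibration(name): a dict with "mtx" (3x3 intrinsics, pixels), "world_to_cam" (4x4, takes a point from world to camera coordinates). Camera axes: x right, y down, z forward; pixel columns grow to the right and rows downward; lengths in m; the calibration is good to about 2 mm. The wrist camera is an equidistant fisheye: a pixel r from the principal point sees the ray r / f radians off the axis. A picture is of the moment at which its call begins: read the wrist's pose just before it. calibration takes no time and is no camera call; for the wrist camera it gives the pose at the moment of the call.
- manip.hand_in(): hands the job in, once; it reports no verdict.
The state is a dict: "clock": time; "joint_pos": joint angles; "joint_velocities": joint speeds; "tau": joint torques, N m; "position": TCP position; "ee_rot": TCP orientation; "ft_force": force on the tool from outside, world axes, zero at the start; "torque": the same for the moment, N m; "grip_width": opening from 0.0 (shut) to 1.0 (fully open).
Only numpy, scipy, OpenCV 4.12 (cv2) and the standard library are available. Lean on these libraries where they do the work, as an engineer would, in place of code of your own. Each camera call takes 0.05 s, during which the arm holds its last target.

TASK

Slide the carrier with the upright pipe nipple along its lane, round the curved rail and on up to the stop at the far end, so that it sits flush against the stop face. Keep it down on the base plate, do not force it against the rails, do not push the clamped stop out of its setting, and leave the other fittings alone. Then let go and move clear.

Things in the scene. Friction and masses are not known exactly. Their poses are not given: they have to be found in the camera images.
- track: Fixed track: white base plate 6 mm thick, x -60 to 240, y -195 to 135 mm in this frame; two aluminium rails 5 mm thick, 20 mm high above the plate, leave a lane 54 mm wide. Origin on the counter under the lane's centreline where the bend begins. First straight: along +y at x = 0 from an open end at y = -190 mm to the origin; here the carrier starts. The pose is good only to a few mm.
- bend_centre (a point): Centre of the bend, on the base plate's top; track axes. It lies 82 mm along x from the track's origin. From the origin the lane's centreline turns right through a quarter circle of radius 82 mm about it (inner rail face radius 55, outer 109), to 82 mm along +y from this point, then runs straight along +x to an open end 153 mm further on.
- carrier: Loose carrier, 0.3 to 0.55 kg: grey plastic shoe 64 mm long (x), 48 wide (y), 24 high, corners rounded 8 mm; on its middle stands a steel pipe nipple, 34 mm diameter, 28 tall (52 in all). Origin: centre of its underside; +x is its nose, the way it travels. 3 mm play to each rail in the straights. Slick: sliding takes 1 to 2 N, more in the bend; push it from behind or by the nipple.
- carrier_mid (a point): Centre of the carrier, half-way up (26 mm above its underside); axes as the carrier.
- carrier_nose (a point): Middle of the carrier's flat front face, 32 mm ahead of its centre and 13 mm above its underside; axes as the carrier.
- coupling: Bystander: a steel pipe coupling, a ring 50 mm outside diameter, 45 mm high, standing on the base plate on the inner side of the bend. Origin: centre of its underside.
- elbow: Bystander: a dark steel pipe elbow, two arms about 51 mm long and 42 mm thick, lying on the base plate on the inner side of the bend. Origin: under the corner of its arms.
- cap: Bystander: a steel pipe cap, 48 mm diameter, 28 mm high, on the counter beside the track. Origin: centre of its underside.
- lane_exit (a point): Open end of the second straight, on the lane's centreline on the plate; track axes. In the lane before it stands the stop, a dark steel block 50 mm wide, 14 thick, with a bar and screw head on top to 44 mm above the plate. Its place is not reported: its face, square to the lane, stands 40 to 70 mm short of this point. A friction clamp holds it and slips at about 18 N, so feel for contact and press with less.
There are look-alikes about, which are no part of the job. Leave any green or pink look-alike of the carrier alone.

How it is judged:
By the outcome, as a careful person would: the job done as asked, in the order asked, and still so for the second after the job is handed in, with the robot touching nothing.
It also fails if it takes over 61 s, if anything falls off the work surface, if the arm or the gripper's body presses on something with over 40 N, if the wrist force passes 120 N, or if a joint passes its speed limit or range.

## Working session

There is one attempt and no reset: what is moved stays moved. The work goes in short steps, Python scripts to look and compute and a tool call to move; the robot and the scene stay as the last step left them, time stands still between calls to the robot, and variables do not carry over. Pictures are saved under pics/ and viewed, and the job is handed in when it is done.

Besides the shell and the picture viewer there is one more tool, called as name(argument=value, ...), one argument or row to a line, values as JSON. jog_arm: Moves the arm, as the interface text tells. Its arguments: {"type":"object","properties":{"steps":{"type":"array"},"grip_force":{"type":"number"}},"required":["steps"]}

```bash
mkdir -p pics; ls; python3 - <<'E'
from workcell import manip
import cv2, numpy as np
o=manip.get_obs(); print({k:np.round(v,4).tolist() for k,v in o.items()})
for n in ("top","scene"):
    p,d=manip.camera(n); cv2.imwrite(f"pics/{n}0.png",p[:,:,::-1]); np.savez(f"{n}0.npz",p=p,d=d,**manip.calibration(n))
    c=manip.calibration(n);print(n,c)
E
```

```text
pics
{'clock': 0.0, 'joint_pos': [-1.2106, 0.3328, -0.0647, 1.461, 0.0216, 1.3499, -0.0885], 'joint_velocities': [0.002, -0.0001, 0.0008, -0.0002, 0.0006, -0.0001, 0.0011], 'tau': [0.0008, -62.5449, 0.0496, -39.1619, 0.0162, 0.0098, 0.0], 'position': [0.2333, 0.5794, 0.2475], 'ee_rot': [0.1902, 0.9817, -0.0007, -0.0001], 'ft_force': [-0.7074, -0.7025, -0.4713], 'torque': [-0.0554, 0.002, 0.0224], 'grip_width': 0.9985}
top {'mtx': array([[412.21525318,   0.        , 253.01259423],
       [  0.        , 412.21525318, 198.2678211 ],
       [  0.        ,   0.        ,   1.        ]]), 'world_to_cam': array([[ 0.02801075, -0.99945379,  0.01753596, -0.03801572],
       [-0.98656284, -0.03046581, -0.16051668,  0.53040283],
       [ 0.16096325, -0.01280413, -0.98687734,  0.7763206 ],
       [ 0.        ,  0.        ,  0.        ,  1.        ]])}
scene {'mtx': array([[401.18174585,   0.        , 251.24452536],
       [  0.        , 401.18174585, 199.06889651],
       [  0.        ,   0.        ,   1.        ]]), 'world_to_cam': array([[-0.3876656 ,  0.92161978,  0.01823077,  0.22464773],
       [ 0.62127128,  0.27583685, -0.73344122, -0.29344316],
       [-0.68098266, -0.27300367, -0.67950836,  1.39786441],
       [ 0.        ,  0.        ,  0.        ,  1.        ]])}
```

View pics/top0.png

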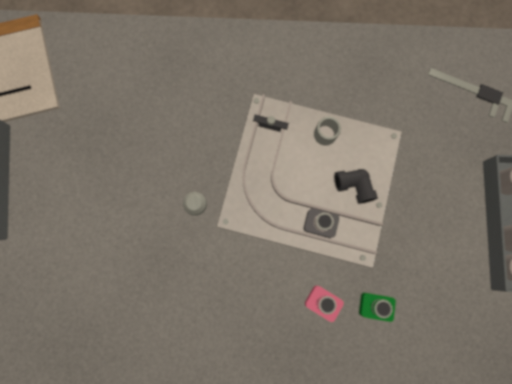

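View pics/scene0.png

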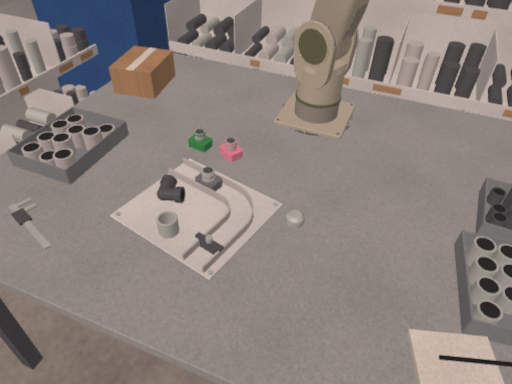

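```bash
cat > h.py <<'E'
import numpy as np, cv2
def cast(c,uv,z):
    K=c["mtx"];T=c["world_to_cam"];R=T[:3,:3];t=T[:3,3]
    uv=np.atleast_2d(np.asarray(uv,float))
    r=np.c_[(uv-[K[0,2],K[1,2]])/[K[0,0],K[1,1]],np.ones(len(uv))]@R
    o=-R.T@t
    return o+r*((z-o[2])/r[:,2])[:,None]
def proj(c,P):
    P=np.atleast_2d(P);q=P@c["world_to_cam"][:3,:3].T+c["world_to_cam"][:3,3]
    K=c["mtx"];return q[:,:2]/q[:,2:]*[K[0,0],K[1,1]]+[K[0,2],K[1,2]]
E
python3 - <<'E'
import numpy as np,cv2
from h import *
for n,(x0,y0,x1,y1) in (("top",(210,85,410,335)),("scene",(100,120,300,280))):
    c=np.load(n+"0.npz");p=c["p"]
    cv2.imwrite(f"pics/{n}0z.png",cv2.resize(p[y0:y1,x0:x1,::-1],None,fx=2.4 if n=="top" else 3.7,fy=2.4 if n=="top" else 3.7,interpolation=cv2.INTER_CUBIC))
c=np.load("top0.npz");p=c["p"].astype(int)
hsv=cv2.cvtColor(c["p"],cv2.COLOR_RGB2HSV)
m=(p.min(2)>140).astype(np.uint8);m[:,:212]=0;m[:,410:]=0;m[:85]=0;m[275:]=0
print(p[200,230],p[240,240],p[160,240],p[60,240])
cs,_=cv2.findContours(m,0,2);k=max(cs,key=cv2.contourArea);h=cv2.convexHull(k)
a=cv2.approxPolyDP(h,6,True)[:,0];print(a,cv2.contourArea(h))
print(cv2.minAreaRect(h), cv2.boxPoints(cv2.minAreaRect(h)))
E
```

```text
[169 158 143] [125 117 106] [169 158 143] [123 115 104]
[[292 106]
 [399 132]
 [380 221]
 [278 189]
 [274 169]] 10322.5
((335.441162109375, 163.23529052734375), (116.41709899902344, 91.9209976196289), 14.03624439239502) [[267.82352 193.70587]
 [290.11765 104.52941]
 [403.0588  132.76471]
 [380.76468 221.94116]]
```

View pics/top0z.png

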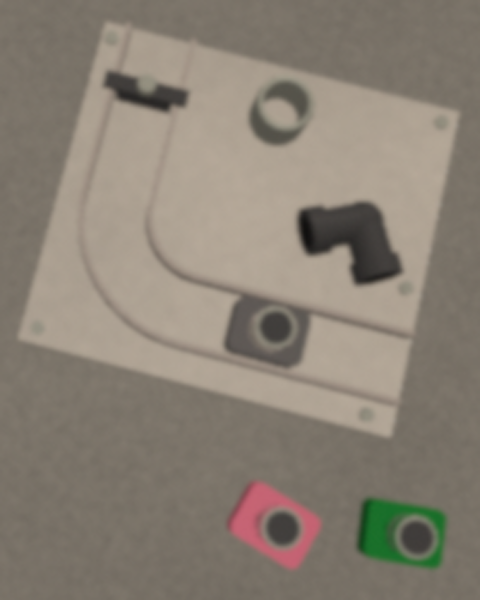

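View pics/scene0z.png

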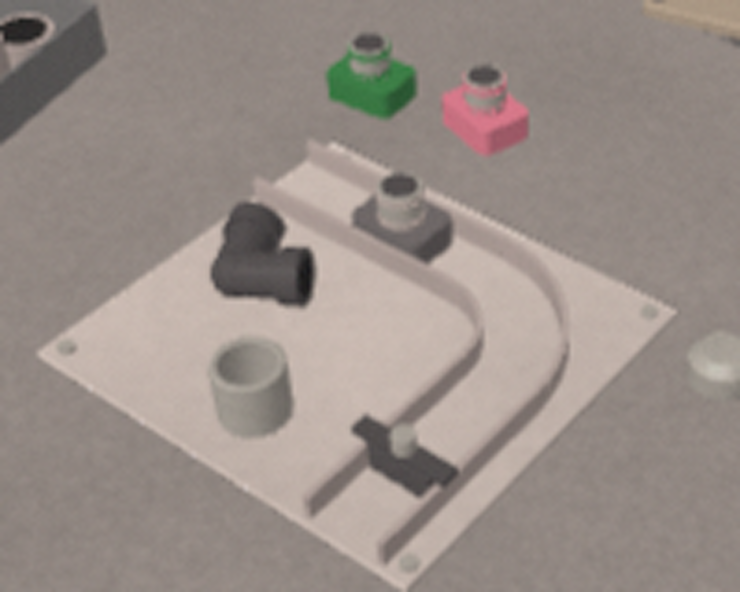

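```bash
python3 - <<'E'
import numpy as np,cv2
from h import *
from scipy.spatial.transform import Rotation as Ro
res={}
for n,box in (("top",(212,90,405,270)),("scene",(105,155,290,285))):
    c=np.load(n+"0.npz");p=c["p"].astype(int)
    x0,y0,x1,y1=box
    m=np.zeros(p.shape[:2],np.uint8);m[y0:y1,x0:x1]=(p.min(2)>130)[y0:y1,x0:x1] if n=="top" else (p.min(2)>125)[y0:y1,x0:x1]
    m=cv2.morphologyEx(m,cv2.MORPH_CLOSE,np.ones((9,9)))
    cs,_=cv2.findContours(m,0,2);k=max(cs,key=cv2.contourArea);h=cv2.convexHull(k)
    cv2.imwrite(f"pics/m_{n}.png",m*255)
    q=cast(c,h[:,0],0.006)[:,:2]
    r=cv2.minAreaRect((q*1000).astype(np.float32));print(n,r,np.round(cv2.boxPoints(r),1).tolist())
E
```

```text
top ((585.1920776367188, -144.04481506347656), (327.76519775390625, 297.04693603515625), 76.88662719726562) [[403.3999938964844, -270.0], [692.7000122070312, -337.3999938964844], [767.0, -18.100000381469727], [477.70001220703125, 49.29999923706055]]
scene ((593.6180419921875, -161.97848510742188), (466.70849609375, 549.37890625), 24.222332000732422) [[268.1000061035156, -7.199999809265137], [493.5, -508.20001220703125], [919.0999755859375, -316.70001220703125], [693.7000122070312, 184.3000030517578]]
```

```bash
cat >> h.py <<'E'
YAW=np.deg2rad(-13.11);O=np.array([.5043,-.0944])
RT=np.array([[np.cos(YAW),-np.sin(YAW)],[np.sin(YAW),np.cos(YAW)]])
def t2w(q): return O+np.atleast_2d(q)/1000@RT.T     # track mm -> world m
def w2t(p): return ((np.atleast_2d(p)[:,:2]-O)@RT)*1000
def lines():
    L=[]
    th=np.linspace(0,np.pi/2,30)
    for r in (55,82,109):
        x=82-r
        arc=np.c_[82-r*np.cos(th),r*np.sin(th)]
        L.append(np.r_[[[x,-190]],arc,[[235,r]]])
    return L
def overlay(n,c,p,z,box,f,fn):
    x0,y0,x1,y1=box
    im=cv2.resize(np.ascontiguousarray(p[y0:y1,x0:x1,::-1]),None,fx=f,fy=f,interpolation=cv2.INTER_CUBIC)
    for l,zz in [(l,z) for l in lines()]+[(np.array([[-60,-195],[240,-195],[240,135],[-60,135],[-60,-195]]),.006)]:
        w=t2w(l);u=proj(c,np.c_[w,np.full(len(w),zz)])
        cv2.polylines(im,[np.round((u-[x0,y0]+.5)*f).astype(np.int32)],False,(0,0,255),1)
    cv2.imwrite(fn,im)
E
python3 - <<'E'
from h import *
for n,b,f in (("top",(210,85,410,275),3),("scene",(100,150,300,290),3.7)):
    c=np.load(n+"0.npz");overlay(n,c,c["p"],.026,b,f,f"pics/ov_{n}.png")
E
```

```text
(no output)
```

View pics/ov_top.png

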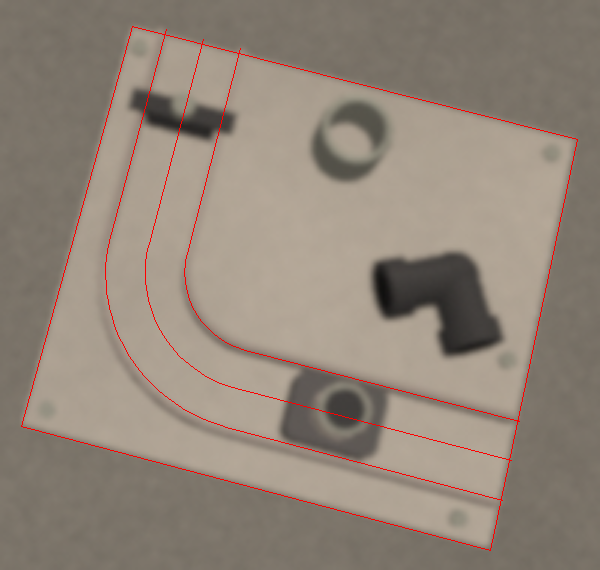

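View pics/ov_scene.png

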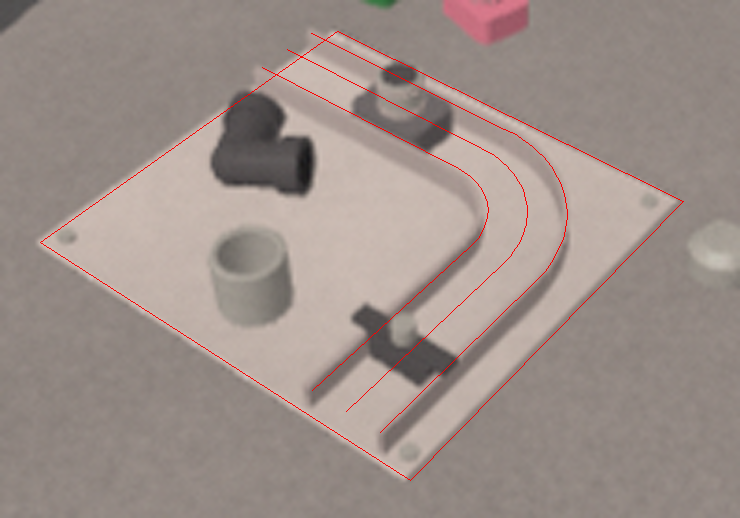

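```bash
python3 - <<'E'
from h import *
c=np.load("top0.npz");p=c["p"];f=3
px=lambda a:(np.array(a,float)+.5)/f+[210,85]-.5
print("nipple top",w2t(cast(c,px((345,408)),.058)))
print("shoe corners z30", w2t(cast(c,px([(300,366),(388,385),(374,460),(281,438)]),.03)))
print("stop lower edge z6", w2t(cast(c,px([(148,122),(210,140)]),.006)),"z30", w2t(cast(c,px([(148,122),(210,140)]),.03)))
print("bar lower edge z40", w2t(cast(c,px([(130,107),(233,133)]),.04)))
c=np.load("scene0.npz");f=3.7
px=lambda a:(np.array(a,float)+.5)/f+[100,150]-.5
print("scene nipple top",w2t(cast(c,px((400,74)),.058)))
print(t2w([[0,-120],[0,0],[82,82],[150,82]]))
d=np.load("top0.npz")["d"];print(d[221,325],d[125,271])
E
```

```text
nipple top [[  0.67500842 -69.6927418 ]]
shoe corners z30 [[  24.84542002  -38.33637822]
 [  27.50553736  -98.64962233]
 [ -23.94182892 -100.74563774]
 [ -25.54730067  -37.33765159]]
stop lower edge z6 [[172.32647125 104.96651098]
 [170.86601093  58.9037713 ]] z30 [[164.0074489  103.59306857]
 [162.5884231   58.83716851]]
bar lower edge z40 [[167.72278828 117.66062051]
 [168.07615759  44.79104812]]
scene nipple top [[  0.17120799 -73.22488825]]
[[ 0.47708144 -0.21127237]
 [ 0.5043     -0.0944    ]
 [ 0.60276213 -0.03313656]
 [ 0.66898981 -0.04856041]]
0.7980641 0.8528009
```

Candidates: grey carrier in the lane at top-view pixel (322,222), pink look-alike (325,303), green look-alike (378,307). I choose the grey one; the crop shows it in the lane, with its nipple upright. The overlay of the track model matches the rails and plate in both views. The stop face is at track x ≈ 171 mm and the carrier at (0, −70).

Plan: close the fingers, place them behind the nipple just above the shoe, and push along the lane.

```bash
cat >> h.py <<'E'
def shift(pos,ang,targets,tz,tang):
    """world targets -> shifts in tool frame; ang = tool x world angle (deg), tool z down"""
    a=np.deg2rad(ang);tx=np.array([np.cos(a),np.sin(a),0]);ty=np.array([np.sin(a),-np.cos(a),0])
    out=[]
    for w,z,g in zip(targets,tz,tang):
        d=np.array([*w,z])-pos
        out.append([round(float(v),4) for v in (d@tx,d@ty,-d[2],np.deg2rad(ang-g))])
    return out
E
python3 - <<'E'
from h import *
p=np.array([.2333,.5794,.2475])
print(shift(p,158.06,[(.5,.22)],[.22],[76.89]))
E
```

```text
[[-0.3817, -0.2337, 0.0275, 1.4167]]
```

jog_arm(
  steps=[0,-0.038,-0.023,0.003,0.14,0,-0.076,-0.047,0.006,0.28,0,-0.114,-0.07,0.008,0.42,0,-0.153,-0.093,0.011,0.56,0,-0.191,-0.117,0.014,0.7,0,-0.229,-0.14,0.016,0.84,0,-0.267,-0.164,0.019,0.98,0,-0.305,-0.187,0.022,1.12,0,-0.344,-0.21,0.025,1.27,0,-0.382,-0.234,0.0275,1.417],
  grip_force=20,
)

```text
clock: 1.1
position: [0.5011, 0.2184, 0.2205]
ee_rot: [0.785, 0.619, -0.0, -0.0]
ft_force: [-0.1, -0.3, -0.1]
grip_width: -0.003
```

```bash
python3 - <<'E'
from h import *
p=np.array([.5,.22,.22])
w=t2w([[0,-112]]);print(w)
print(shift(p,76.89,[w[0],w[0]],[.12,.051],[76.89]*2))
E
```

```text
[[ 0.47889601 -0.20348088]]
[[-0.4172, 0.0755, 0.1, 0.0], [-0.4172, 0.0755, 0.169, 0.0]]
```

jog_arm(
  steps=[0,-0.045,0.008,0,0,0,-0.09,0.016,0,0,0,-0.135,0.024,0,0,0,-0.18,0.033,0.01,0,0,-0.225,0.041,0.02,0,0,-0.27,0.049,0.035,0,0,-0.315,0.057,0.05,0,0,-0.355,0.064,0.065,0,0,-0.39,0.0705,0.08,0,0,-0.4172,0.0755,0.1,0],
)

```text
clock: 2.1
position: [0.4789, -0.2059, 0.1206]
ee_rot: [0.784, 0.621, 0.0, 0.001]
ft_force: [0.1, 0.2, 0.1]
grip_width: -0.001
```

```bash
python3 - <<'E'
from workcell import manip
import cv2
from h import *
for n in ("wrist","top"):
    p,d=manip.camera(n);cv2.imwrite(f"pics/{n}1.png",p[:,:,::-1]);np.savez(n+"1.npz",p=p,d=d,**manip.calibration(n))
o=manip.get_obs();print(o["clock"],o["position"],o["ee_rot"],o["ft_force"],np.round(o["joint_pos"],2),w2t(o["position"]))
c=np.load("top1.npz");overlay("top",c,c["p"],.026,(210,85,410,275),3,"pics/ov_top1.png")
E
```

```text
2.2 [ 0.47661665 -0.20708346  0.11849238] [ 7.84959956e-01  6.19542890e-01 -1.97320341e-03 -7.62568900e-04] [-0.84201309  0.69673051  0.08428357] [-0.28  0.25  0.68  1.92 -0.18  1.03  0.25] [[  -1.40281092 -116.02569744]]
```

View pics/wrist1.png

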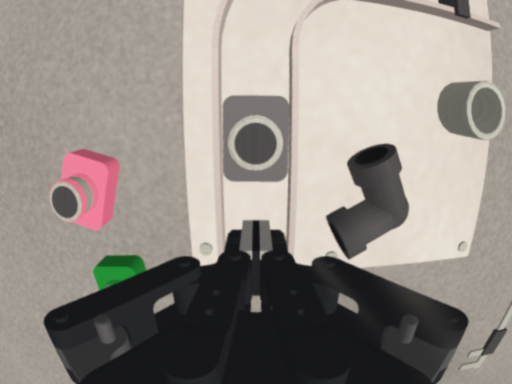

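View pics/ov_top1.png

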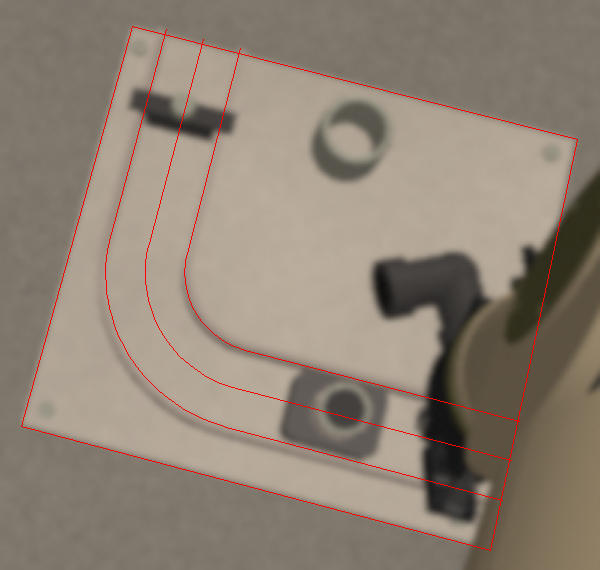

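The wrist view shows the grey carrier centred ahead of the fingers (nipple at pixel (256,142), fingertips at (256,235)). The lane lines up with the tool. Next I lower the tool.

jog_arm(
  steps=[0,0,0,0.012,0,0,0,0,0.024,0,0,0,0,0.036,0,0,0,0,0.048,0,0,0,0,0.058,0,0,0,0,0.066,0,0,0,0,0.069,0,0,0,0,0.069,0,0,0,0,0.069,0,0,0,0,0.069,0],
)

```text
clock: 3.2
position: [0.4795, -0.2035, 0.0522]
ee_rot: [0.783, 0.622, 0.0, 0.0]
ft_force: [0.5, 0.6, 1.2]
grip_width: -0.001
```

```bash
python3 - <<'E'
from workcell import manip
import cv2
from h import *
for n in ("wrist",):
    p,d=manip.camera(n);cv2.imwrite(f"pics/{n}2.png",p[:,:,::-1])
o=manip.get_obs();print(o["clock"],o["position"],o["ee_rot"],o["ft_force"],np.round(o["joint_pos"],2),w2t(o["position"]))
E
```

```text
3.25 [ 0.47953903 -0.20347746  0.05220212] [7.83277404e-01 6.21672199e-01 3.46047760e-04 2.55395240e-04] [-0.69298176  1.17319254  0.60123803] [-0.24  0.36  0.64  1.97 -0.27  0.9   0.31] [[   0.62547768 -111.85082513]]
```

View pics/wrist2.png

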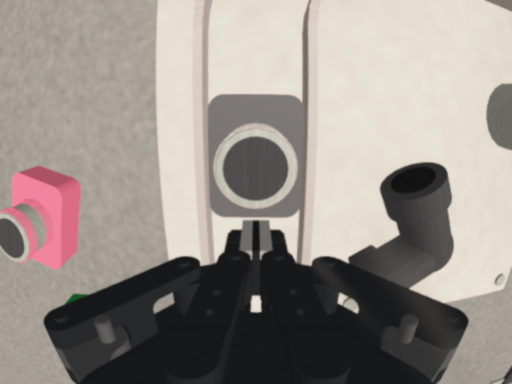

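jog_arm(
  steps=[0,0.004,0,0,0,0,0.008,0,0,0,0,0.011,0,0,0,0,0.014,0,0,0,0,0.017,0,0,0,0,0.02,0,0,0,0,0.024,0,0,0,0,0.028,0,0,0,0,0.032,0,0,0,0,0.036,0,0,0],
)

```text
clock: 4.25
position: [0.4875, -0.168, 0.0518]
ee_rot: [0.783, 0.622, 0.0, 0.0]
ft_force: [-0.7, -2.1, 0.6]
grip_width: 0.002
```

```bash
python3 - <<'E'
from workcell import manip
import cv2
from h import *
for n in ("wrist",):
    p,d=manip.camera(n);cv2.imwrite(f"pics/{n}3.png",p[:,:,::-1])
    print(manip.calibration(n))
o=manip.get_obs();print(o["clock"],o["position"],o["ee_rot"],o["ft_force"]@np.c_[RT[:,1],RT[:,0]].tolist() if 0 else RT.T@o["ft_force"][:2],o["ft_force"],w2t(o["position"]))
E
```

```text
{'mtx': array([[297.31863964,   0.        , 255.54125683],
       [  0.        , 297.31863964, 186.2320126 ],
       [  0.        ,   0.        ,   1.        ]]), 'world_to_cam': array([[ 9.74059966e-01, -2.26289894e-01, -2.57053512e-04,
        -5.12705426e-01],
       [-2.18428376e-01, -9.40515837e-01,  2.60228756e-01,
        -3.34924544e-02],
       [-5.91289005e-02, -2.53422265e-01, -9.65546958e-01,
         1.74511194e-01],
       [ 0.00000000e+00,  0.00000000e+00,  0.00000000e+00,
         1.00000000e+00]])}
4.3 [ 0.48770984 -0.16730133  0.0517903 ] [ 7.83027162e-01  6.21987474e-01  1.65194063e-04 -1.33958672e-04] [-0.30487814 -0.9294668 ] [-0.50775478 -0.83608869  1.05620733] [[  0.37781456 -74.76426146]]
```

View pics/wrist3.png

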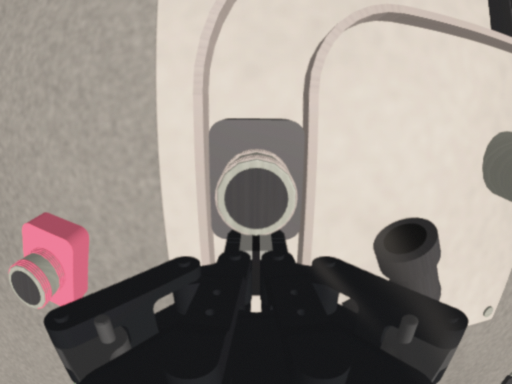

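```bash
cat >> h.py <<'E'
R0=80.5; D=28.
def path(s):
    if s<0: return np.array([82-R0,s])*[min(1,max(0,(s+40)/40)),1]
    L=R0*np.pi/2
    if s<L: t=s/R0; return np.array([82-R0*np.cos(t),R0*np.sin(t)])
    e=s-L; return np.array([82+e,R0+(82-R0)*min(1,e/40)])
def pose(s):
    a,b=path(s-24),path(s+24);h=np.arctan2(b[0]-a[0],b[1]-a[1])   # angle from +y, clockwise
    hd=np.array([np.sin(h),np.cos(h)])
    return path(s)-D*hd, 76.89-np.rad2deg(h)
def rows(cmd_t,cmd_ang,ss):
    p=np.array([*t2w(cmd_t)[0],.051])
    P=[pose(s) for s in ss]
    r=shift(p,cmd_ang,[t2w(q)[0] for q,_ in P],[.051]*len(P),[a for _,a in P])
    for s,x,(q,a) in zip(ss,r,P): print(s,x,np.round(q,1),round(a,2))
E
python3 - <<'E'
from h import *
rows((0,-76),76.89,np.arange(-43,8,5))
E
```

```text
-43 [0.005, -0.0005, -0.0, 0.0164] [ -0.5 -71. ] 75.95
-38 [0.01, -0.0005, -0.0, 0.0203] [ -0.5 -66. ] 75.73
-33 [0.015, -0.0004, -0.0, 0.0242] [ -0.4 -61. ] 75.5
-28 [0.02, -0.0003, -0.0, 0.0281] [ -0.3 -56. ] 75.28
-23 [0.025, -0.0002, -0.0, 0.0314] [ -0.2 -51. ] 75.09
-18 [0.03, -0.0002, -0.0, 0.0359] [ -0.2 -46. ] 74.83
-13 [0.035, -0.0002, -0.0, 0.0445] [ -0.2 -41. ] 74.34
-8 [0.04, -0.0004, -0.0, 0.0581] [ -0.4 -36. ] 73.56
-3 [0.0451, -0.0008, -0.0, 0.0781] [ -0.8 -30.9] 72.42
2 [0.0502, -0.0014, -0.0, 0.1045] [ -1.4 -25.8] 70.9
7 [0.0553, -0.002, -0.0, 0.1374] [ -2.  -20.7] 69.02
```

jog_arm(
  steps=[0,0.005,0,0,0,0,0.01,0,0,0,0,0.015,0,0,0.01,0,0.02,0,0,0.015,0,0.025,0,0,0.02,0,0.03,0,0,0.035,0,0.035,0,0,0.045,0,0.04,-0.0005,0,0.06,0,0.045,-0.001,0,0.08,0,0.05,-0.0015,0,0.105],
)

```text
clock: 5.3
position: [0.4973, -0.1189, 0.0518]
ee_rot: [0.815, 0.579, -0.0, -0.0]
ft_force: [-1.3, -2.7, 2.3]
grip_width: -0.0
```

```bash
cat > look.py <<'E'
import sys
from workcell import manip
import cv2
from h import *
i=sys.argv[1]
p,d=manip.camera("wrist");cv2.imwrite(f"pics/wrist{i}.png",p[:,:,::-1])
o=manip.get_obs();q=o["ee_rot"]
print(o["clock"],np.round(o["position"],4),"ang",np.round(2*np.rad2deg(np.arctan2(q[1],q[0])),2),"Ft",np.round(RT.T@o["ft_force"][:2],2),"Fz",np.round(o["ft_force"][2],2),"t",np.round(w2t(o["position"]),1),np.round(o["joint_pos"],2))
E
python3 look.py 4
python3 - <<'E'
from h import *
rows((-1.5,-26),76.89-np.rad2deg(.105),np.arange(7,54,5))
E
```

```text
5.35 [ 0.4975 -0.1179  0.0517] ang 70.72 Ft [-0.29 -3.01] Fz 2.41 t [[ -1.3 -24.5]] [-0.41  0.34  0.63  1.99 -0.26  0.89  0.02]
7 [0.0052, -0.0011, -0.0, 0.0324] [ -2.  -20.7] 69.02
12 [0.0102, -0.0021, -0.0, 0.0719] [ -2.5 -15.6] 66.76
17 [0.0153, -0.003, -0.0, 0.1178] [ -2.9 -10.4] 64.12
22 [0.0205, -0.0038, -0.0, 0.1703] [-3.1 -5.2] 61.12
27 [0.0257, -0.0045, -0.0, 0.2304] [-3.2  0.1] 57.67
32 [0.031, -0.0048, -0.0, 0.2925] [-3.1  5.3] 54.11
37 [0.0363, -0.0049, -0.0, 0.3546] [-2.6 10.6] 50.56
42 [0.0416, -0.0046, -0.0, 0.4167] [-1.7 15.8] 47.0
47 [0.0468, -0.004, -0.0, 0.4789] [-0.6 21. ] 43.44
52 [0.0521, -0.0031, -0.0, 0.541] [ 0.9 26.1] 39.88
```

View pics/wrist4.png

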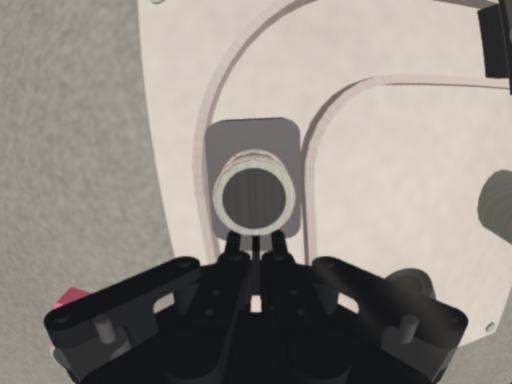

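jog_arm(
  steps=[0,0.005,-0.001,0,0.03,0,0.01,-0.002,0,0.07,0,0.0155,-0.003,0,0.12,0,0.0205,-0.004,0,0.17,0,0.0255,-0.0045,0,0.23,0,0.031,-0.005,0,0.29,0,0.0365,-0.005,0,0.355,0,0.0415,-0.0045,0,0.415,0,0.047,-0.004,0,0.48,0,0.052,-0.003,0,0.54],
)

```text
clock: 6.35
position: [0.5108, -0.0698, 0.0517]
ee_rot: [0.941, 0.34, -0.001, 0.0]
ft_force: [-3.0, -4.6, 3.0]
grip_width: 0.002
```

```bash
python3 look.py 5
python3 - <<'E'
from h import *
rows((0.9,26.1),39.88,np.arange(57,104,5))
E
```

```text
6.4 [ 0.5114 -0.0687  0.0517] ang 39.56 Ft [-1.58 -4.56] Fz 3.14 t [[ 1.1 26.6]] [-0.58  0.37  0.72  1.98 -0.31  0.9  -0.57]
57 [0.005, -0.0016, -0.0, 0.0621] [ 2.6 31.1] 36.32
62 [0.0102, -0.0029, -0.0, 0.1242] [ 4.7 36. ] 32.76
67 [0.0154, -0.0038, -0.0, 0.1864] [ 7.1 40.7] 29.2
72 [0.0206, -0.0044, -0.0, 0.2485] [ 9.8 45.2] 25.64
77 [0.0259, -0.0047, -0.0, 0.3106] [12.7 49.6] 22.09
82 [0.0312, -0.0047, -0.0, 0.3727] [15.9 53.9] 18.53
87 [0.0365, -0.0043, -0.0, 0.4348] [19.4 57.8] 14.97
92 [0.0417, -0.0036, -0.0, 0.4969] [23.1 61.6] 11.41
97 [0.0469, -0.0026, -0.0, 0.559] [27.1 65.2] 7.85
102 [0.0521, -0.0013, -0.0, 0.6211] [31.2 68.4] 4.29
```

View pics/wrist5.png

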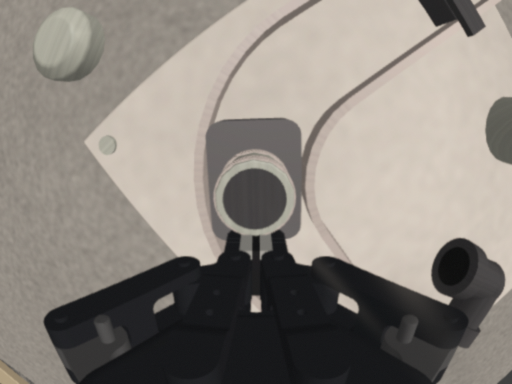

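jog_arm(
  steps=[0,0.005,-0.0015,0,0.06,0,0.01,-0.003,0,0.125,0,0.0155,-0.004,0,0.185,0,0.0205,-0.0045,0,0.25,0,0.026,-0.0045,0,0.31,0,0.031,-0.0045,0,0.375,0,0.0365,-0.0045,0,0.435,0,0.0415,-0.0035,0,0.495,0,0.047,-0.0025,0,0.56,0,0.052,-0.0015,0,0.62],
)

```text
clock: 7.4
position: [0.5488, -0.0349, 0.0514]
ee_rot: [0.999, 0.037, -0.002, -0.0]
ft_force: [-8.1, -2.9, 5.1]
grip_width: -0.004
```

```bash
python3 look.py 6
python3 - <<'E'
from h import *
print(pose(102))
rows((31.1,68.5),39.88-np.rad2deg(.62),np.arange(107,154,5))
E
```

```text
7.45 [ 0.5496 -0.0342  0.0513] ang 4.09 Ft [-4.19 -2.96] Fz 2.32 t [[30.5 68.9]] [-0.69  0.49  0.82  1.89 -0.44  0.95 -1.17]
(array([31.20655068, 68.44176726]), np.float64(4.291620989634836))
107 [0.0051, -0.0013, -0.0, 0.0571] [35.6 71.3] 1.08
112 [0.0102, -0.0022, -0.0, 0.1063] [40.2 73.7] -1.73
117 [0.0153, -0.0026, -0.0, 0.1489] [44.9 75.6] -4.18
122 [0.0204, -0.0025, -0.0, 0.185] [49.8 77. ] -6.24
127 [0.0253, -0.002, -0.0, 0.2146] [54.7 78. ] -7.94
132 [0.0303, -0.0013, -0.0, 0.2378] [59.6 78.8] -9.27
137 [0.0352, -0.0004, -0.0, 0.2545] [64.6 79.5] -10.22
142 [0.0401, 0.0006, -0.0, 0.2647] [69.6 80. ] -10.81
147 [0.045, 0.0017, -0.0, 0.2721] [74.6 80.4] -11.23
152 [0.0499, 0.003, -0.0, 0.2748] [79.6 80.6] -11.39
```

View pics/wrist6.png

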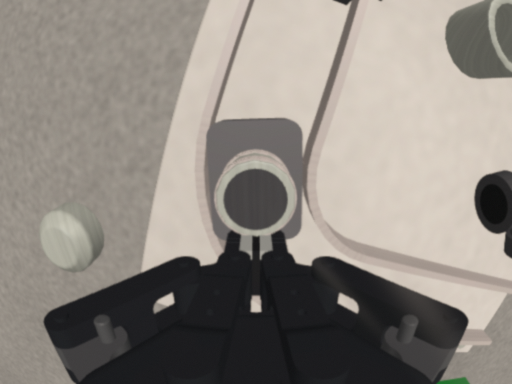

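```bash

python3 - <<'E'
from h import *
rows((31.1,68.5),39.88-np.rad2deg(.62),np.arange(105,133,3))
E
```

```text
105 [0.0031, -0.0008, -0.0, 0.0356] [33.8 70.2] 2.32
108 [0.0061, -0.0015, -0.0, 0.0675] [36.5 71.8] 0.49
111 [0.0092, -0.0021, -0.0, 0.097] [39.2 73.2] -1.2
114 [0.0123, -0.0024, -0.0, 0.1241] [42.1 74.5] -2.76
117 [0.0153, -0.0026, -0.0, 0.1489] [44.9 75.6] -4.18
120 [0.0183, -0.0026, -0.0, 0.1714] [47.8 76.5] -5.46
123 [0.0214, -0.0025, -0.0, 0.1915] [50.7 77.3] -6.61
126 [0.0243, -0.0021, -0.0, 0.2092] [53.7 77.8] -7.63
129 [0.0273, -0.0017, -0.0, 0.2247] [56.6 78.4] -8.52
132 [0.0303, -0.0013, -0.0, 0.2378] [59.6 78.8] -9.27
```

jog_arm(
  steps=[0,0.003,-0.001,0,0.035,0,0.006,-0.0015,0,0.07,0,0.009,-0.002,0,0.095,0,0.012,-0.0025,0,0.125,0,0.0155,-0.0025,0,0.15,0,0.0185,-0.0025,0,0.17,0,0.0215,-0.0025,0,0.19,0,0.0245,-0.002,0,0.21,0,0.0275,-0.0015,0,0.225,0,0.03,-0.0015,0,0.24],
)

```text
clock: 8.45
position: [0.5805, -0.0308, 0.0517]
ee_rot: [0.997, -0.082, -0.0, -0.0]
ft_force: [-2.3, 0.3, -1.2]
grip_width: 0.003
```

```bash
python3 look.py 7
python3 - <<'E'
from h import *
rows((59.3,79.0),39.88-np.rad2deg(.86),np.arange(135,163,3))
E
```

```text
8.5 [ 0.5808 -0.0308  0.0517] ang -9.45 Ft [-1.74 -0.7 ] Fz -0.73 t [[60.1 79.3]] [-0.69  0.57  0.85  1.81 -0.5   0.99 -1.37]
135 [0.0033, -0.0, -0.0, 0.0086] [62.6 79.2] -9.89
138 [0.0063, -0.0002, -0.0, 0.017] [65.6 79.6] -10.37
141 [0.0093, -0.0003, -0.0, 0.0232] [68.6 79.9] -10.72
144 [0.0123, -0.0003, -0.0, 0.0282] [71.6 80.1] -11.01
147 [0.0153, -0.0004, -0.0, 0.0321] [74.6 80.4] -11.23
150 [0.0183, -0.0003, -0.0, 0.0336] [77.6 80.5] -11.32
153 [0.0213, -0.0003, -0.0, 0.0356] [80.6 80.7] -11.43
156 [0.0243, -0.0003, -0.0, 0.0379] [83.6 80.9] -11.57
159 [0.0273, -0.0003, -0.0, 0.0403] [86.6 81. ] -11.7
162 [0.0303, -0.0002, -0.0, 0.0426] [89.6 81.2] -11.84
```

View pics/wrist7.png

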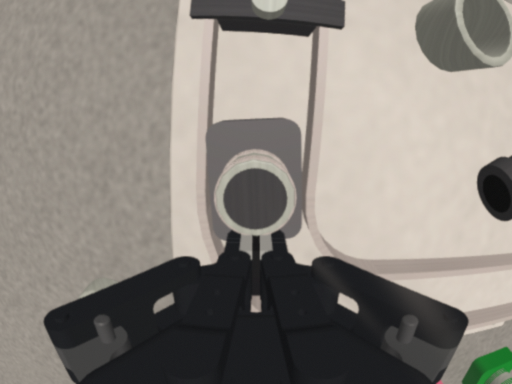

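```bash
cat >> h.py <<'E'
def fcast(c,uv,z):
    K=c["mtx"];T=c["world_to_cam"];R=T[:3,:3];o=-R.T@T[:3,3]
    uv=np.atleast_2d(np.asarray(uv,float));v=(uv-[K[0,2],K[1,2]])/K[0,0]
    th=np.linalg.norm(v,axis=1,keepdims=True);d=np.c_[np.sin(th)*v/th,np.cos(th)]@R
    return o+d*((z-o[2])/d[:,2])[:,None]
E
python3 - <<'E'
from workcell import manip
from h import *
c=manip.calibration("wrist")
im=cv2.imread("pics/wrist7.png");cv2.imwrite("pics/w7z.png",cv2.resize(im[0:250,180:360],None,fx=3,fy=2.4,interpolation=cv2.INTER_CUBIC))
print("block bottom edge z6",w2t(fcast(c,[(222,28),(311,35)],.006)).round(1))
print("nose z30",w2t(fcast(c,[(220,120),(290,119)],.030)).round(1))
print("nipple c z58",w2t(fcast(c,[(255.5,196)],.058)).round(1))
E
```

```text
block bottom edge z6 [[171.6 105.7]
 [171.2  54.5]]
nose z30 [[118.4 100.7]
 [121.1  66.3]]
nipple c z58 [[89.1 81.3]]
```

View pics/w7z.png

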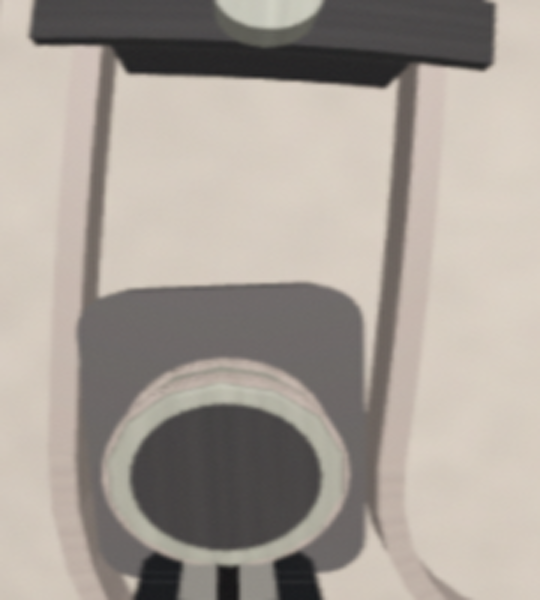

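jog_arm(
  steps=[0,0.004,0,0,0.01,0,0.008,0,0,0.02,0,0.013,0,0,0.03,0,0.018,0,0,0.04,0,0.023,0,0,0.05,0,0.028,0,0,0.06,0,0.033,0,0,0.065,0,0.038,0,0,0.065,0,0.042,0,0,0.065,0,0.044,0,0,0.065],
)

```text
clock: 9.5
position: [0.624, -0.0381, 0.0518]
ee_rot: [0.994, -0.114, 0.0, 0.0]
ft_force: [-3.2, 0.1, 0.5]
grip_width: 0.001
```

```bash
python3 look.py 8
```

```text
9.55 [ 0.6242 -0.0381  0.0518] ang -13.07 Ft [ 0.08 -0.48] Fz 0.36 t [[104.  82.]] [-0.63  0.66  0.83  1.69 -0.55  1.04 -1.41]
```

View pics/wrist8.png

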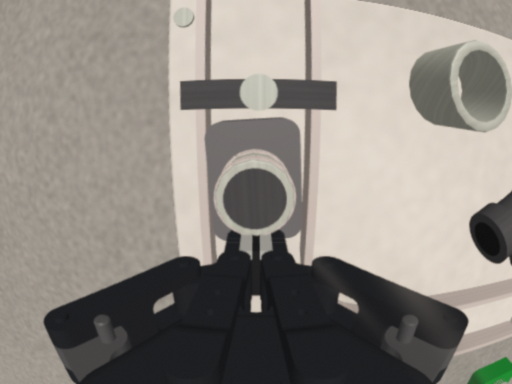

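jog_arm(
  steps=[0,0.0005,0,0,0,0,0.001,0,0,0,0,0.0015,0,0,0,0,0.002,0,0,0,0,0.0025,0,0,0,0,0.003,0,0,0,0,0.0035,0,0,0,0,0.004,0,0,0,0,0.0045,0,0,0,0,0.005,0,0,0],
)

```text
clock: 10.55
position: [0.6285, -0.0391, 0.0518]
ee_rot: [0.993, -0.114, -0.0, -0.0]
ft_force: [-3.6, 1.0, 1.0]
grip_width: -0.003
```

jog_arm(
  steps=[0,0.0001,0,0,0,0,0.0002,0,0,0,0,0.0003,0,0,0,0,0.0004,0,0,0,0,0.0005,0,0,0,0,0.0006,0,0,0,0,0.0007,0,0,0,0,0.0008,0,0,0,0,0.0009,0,0,0,0,0.001,0,0,0],
)

```text
clock: 11.55
position: [0.6289, -0.0392, 0.0518]
ee_rot: [0.993, -0.114, -0.001, -0.0]
ft_force: [-7.4, 1.8, 5.9]
grip_width: 0.001
```

```bash
python3 look.py 9
```

```text
11.6 [ 0.6289 -0.0392  0.0518] ang -13.08 Ft [-7.1   0.77] Fz 5.48 t [[108.8  82. ]] [-0.62  0.67  0.83  1.68 -0.55  1.05 -1.41]
```

```bash
python3 - <<'E'
from workcell import manip
import cv2
from h import *
for n in ("scene","wrist"):
    p,d=manip.camera(n);c=manip.calibration(n)
    b=(140,180,260,280) if n=="scene" else (180,60,340,220)
    cv2.imwrite(f"pics/{n}10.png",cv2.resize(p[b[1]:b[3],b[0]:b[2],::-1],None,fx=3.7 if n=="wrist" else 6,fy=3.7 if n=="wrist" else 6,interpolation=cv2.INTER_CUBIC))
E
```

```text
(no output)
```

View pics/wrist10.png

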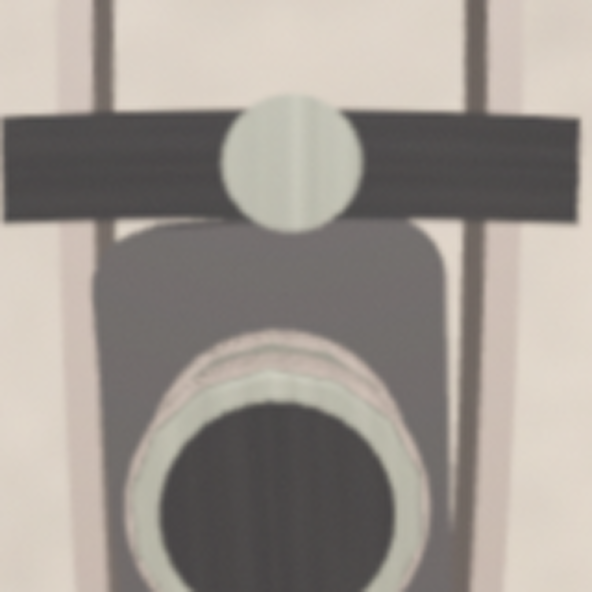

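View pics/scene10.png

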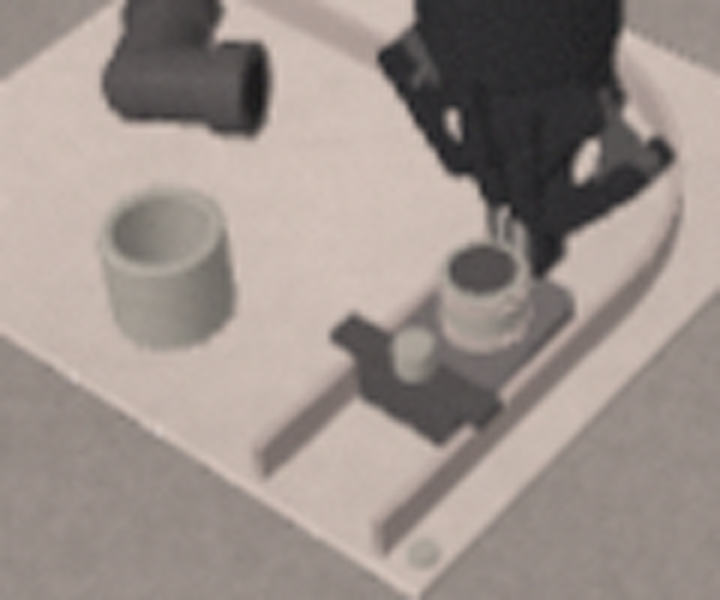

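Contact is felt: 7 N with no further advance. But the wrist crop shows the shoe slightly yawed. Its right front corner is on the stop, with a sliver of gap at the left around crop pixel (170,225). I will back off, drop the fingers behind the shoe and square it by pushing on its rear face, a little left of centre.

jog_arm(
  steps=[0,-0.006,0,0,0,0,-0.014,0,0,0,0,-0.022,0,0,0,0,-0.028,0,0,0,0,-0.028,-0.003,0,0,0,-0.028,-0.006,0.004,0,0,-0.028,-0.006,0.01,0,0,-0.028,-0.006,0.016,0,0,-0.028,-0.006,0.019,0,0,-0.028,-0.006,0.019,0],
)

```text
clock: 12.7
position: [0.6032, -0.0275, 0.032]
ee_rot: [0.993, -0.114, -0.001, 0.0]
ft_force: [0.1, -0.4, -0.5]
grip_width: -0.001
```

```bash
python3 look.py 11; python3 - <<'E'
import cv2
im=cv2.imread("pics/wrist11.png");cv2.imwrite("pics/w11z.png",cv2.resize(im[40:260,180:340],None,fx=3.7,fy=2.7,interpolation=cv2.INTER_CUBIC))
E
```

```text
12.75 [ 0.6034 -0.0275  0.0324] ang -13.09 Ft [0.48 0.86] Fz -0.07 t [[81.3 87.7]] [-0.66  0.64  0.83  1.76 -0.56  0.99 -1.41]
```

View pics/w11z.png

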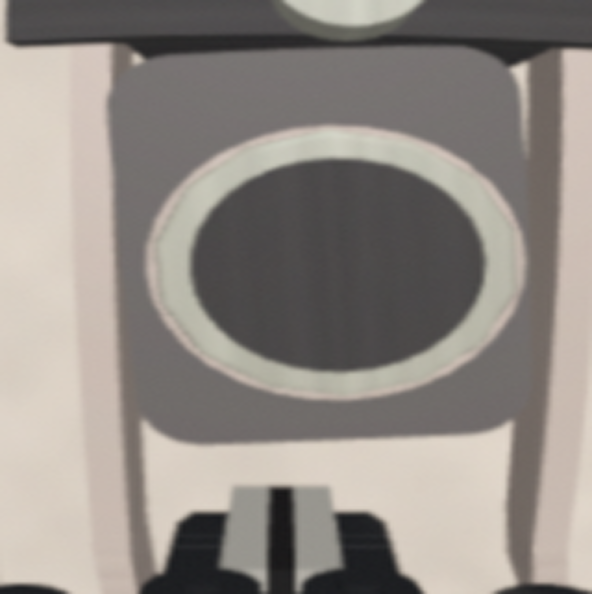

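jog_arm(
  steps=[0,0.002,0.001,0,0,0,0.004,0.001,0,0,0,0.006,0.001,0,0,0,0.008,0.001,0,0,0,0.009,0.001,0,0,0,0.0095,0.001,0,0,0,0.01,0.001,0,0,0,0.0105,0.001,0,0,0,0.011,0.001,0,0,0,0.011,0.001,0,0],
)

```text
clock: 13.75
position: [0.6141, -0.0307, 0.0328]
ee_rot: [0.993, -0.114, 0.0, -0.0]
ft_force: [0.9, 0.3, 0.6]
grip_width: 0.002
```

jog_arm(
  steps=[0,0.0002,0,0,0,0,0.0004,0,0,0,0,0.0006,0,0,0,0,0.0008,0,0,0,0,0.001,0,0,0,0,0.0012,0,0,0,0,0.0014,0,0,0,0,0.0016,0,0,0,0,0.0018,0,0,0,0,0.002,0,0,0],
)

```text
clock: 14.75
position: [0.615, -0.0308, 0.0325]
ee_rot: [0.994, -0.114, -0.001, -0.0]
ft_force: [-7.0, 1.1, 4.0]
grip_width: 0.001
```

```bash
python3 look.py 12; python3 - <<'E'
import cv2
im=cv2.imread("pics/wrist12.png");cv2.imwrite("pics/w12z.png",cv2.resize(im[40:260,180:340],None,fx=3.7,fy=2.7,interpolation=cv2.INTER_CUBIC))
E
```

```text
14.8 [ 0.615  -0.0308  0.0325] ang -13.07 Ft [-7.21  0.01] Fz 4.72 t [[93.4 87. ]] [-0.64  0.66  0.82  1.73 -0.56  1.01 -1.41]
```

View pics/w12z.png

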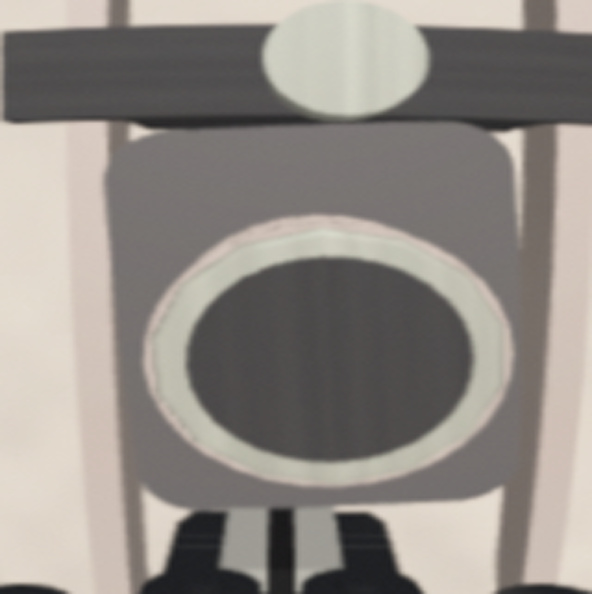

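jog_arm(
  steps=[0,0,0,-0.0003,0,0,0,0,-0.0006,0,0,0.0001,0,-0.0009,0,0,0.0002,0,-0.0012,0,0,0.0003,0,-0.0012,0,0,0.0004,0,-0.0012,0,0,0.0005,0,-0.0012,0,0,0.0006,0,-0.0012,0,0,0.0007,0,-0.0012,0,0,0.0007,0,-0.0012,0],
)

```text
clock: 15.8
position: [0.6155, -0.0304, 0.0332]
ee_rot: [0.994, -0.114, -0.001, -0.0]
ft_force: [-5.7, 2.2, -1.1]
grip_width: -0.001
```

```bash
python3 look.py 13; python3 - <<'E'
import cv2
im=cv2.imread("pics/wrist13.png");cv2.imwrite("pics/w13z.png",cv2.resize(im[40:260,180:340],None,fx=3.7,fy=2.7,interpolation=cv2.INTER_CUBIC))
E
```

```text
15.85 [ 0.6155 -0.0304  0.0332] ang -13.04 Ft [-6.23  2.36] Fz -2.43 t [[93.8 87.6]] [-0.64  0.66  0.82  1.72 -0.56  1.01 -1.41]
```

View pics/w13z.png

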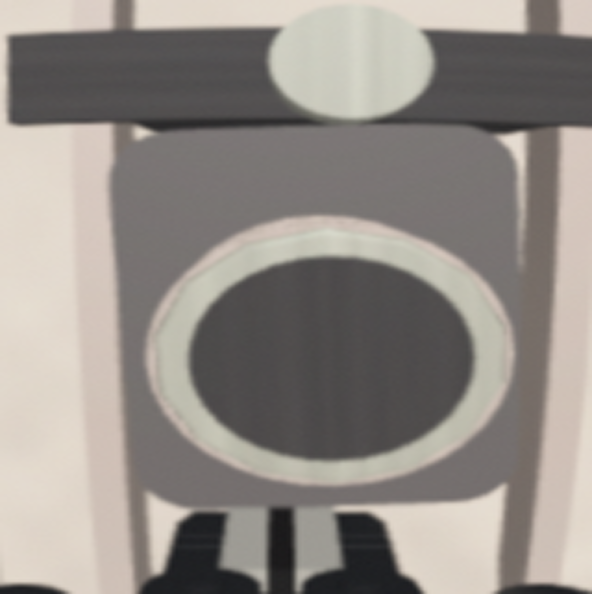

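jog_arm(
  steps=[0,0.0001,0,0.0001,0,0,0.0002,0,0.0002,0,0,0.0003,0,0.0003,0,0,0.0004,0,0.0003,0,0,0.0005,0,0.0003,0,0,0.0006,0,0.0003,0,0,0.0007,0,0.0003,0,0,0.0008,0,0.0003,0,0,0.0008,0,0.0003,0,0,0.0008,0,0.0003,0],
)

```text
clock: 16.85
position: [0.6156, -0.0303, 0.0328]
ee_rot: [0.994, -0.113, -0.002, -0.001]
ft_force: [-9.1, 3.5, 0.4]
grip_width: -0.001
```

```bash
python3 look.py 14; python3 - <<'E'
import cv2
im=cv2.imread("pics/wrist14.png");cv2.imwrite("pics/w14z.png",cv2.resize(im[40:260,180:340],None,fx=3.7,fy=2.7,interpolation=cv2.INTER_CUBIC))
E
```

```text
16.9 [ 0.6156 -0.0303  0.0328] ang -13.04 Ft [-9.64  2.64] Fz 1.97 t [[93.9 87.7]] [-0.64  0.67  0.82  1.72 -0.56  1.01 -1.41]
```

View pics/w14z.png

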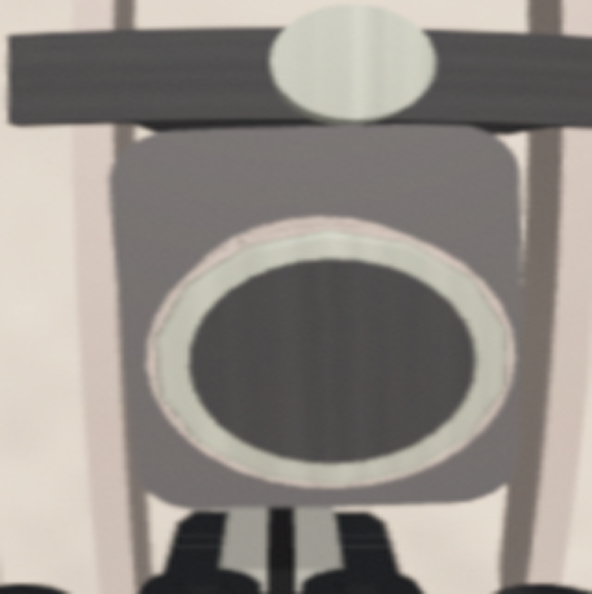

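```bash
cat > yaw.py <<'E'
import sys
from workcell import manip
from h import *
im=cv2.cvtColor(cv2.imread(sys.argv[1]),cv2.COLOR_BGR2GRAY).astype(float)
c=manip.calibration("wrist")
T=c["world_to_cam"];print("cam t",w2t((-T[:3,:3].T@T[:3,3])[None]).round(1))
def trans(col,r0,r1):   # strongest vertical gradient row, subpixel
    g=np.diff(im[r0:r1,col]);i=np.argmax(abs(g));i=min(max(i,1),len(g)-2)
    a=abs(g[i-1:i+2]);return r0+i+.5+(a[2]-a[0])/(2*(2*a[1]-a[0]-a[2])+1e-9)
for name,cols,r0,r1,z in (("rear",[228,230,232,234,236,278,284,290,296,300,302],218,236,.03),("front",[226,232,238,244,250,256,262,270,280,290,298,304],72,84,.03),("bar",[200,215,225,310,318,325],62,80,.044)):
    pts=[(k,trans(k,r0,r1)) for k in cols]
    t=w2t(fcast(c,pts,z))
    print(name,[round(p[1],1) for p in pts],t.round(1).tolist())
    s=np.polyfit(t[:,1],t[:,0],1);print("  yaw-like deg",np.rad2deg(np.arctan(s[0])).round(2))
E
python3 yaw.py pics/wrist14.png
```

```text
cam t [[159.8  87.9]]
rear [np.float64(232.6), np.float64(231.2), np.float64(229.7), np.float64(229.3), np.float64(229.3), np.float64(229.4), np.float64(226.5), np.float64(226.4), np.float64(225.9), np.float64(225.9), np.float64(225.7)] [[102.2, 100.7], [102.9, 99.8], [103.7, 98.8], [103.9, 97.9], [103.9, 96.9], [103.8, 77.3], [105.3, 74.5], [105.4, 71.7], [105.6, 68.8], [105.5, 66.9], [105.7, 66.0]]
  yaw-like deg -4.11
front [np.float64(81.0), np.float64(81.1), np.float64(81.0), np.float64(81.0), np.float64(80.7), np.float64(73.8), np.float64(79.8), np.float64(80.6), np.float64(80.3), np.float64(78.8), np.float64(80.0), np.float64(74.7)] [[171.0, 100.4], [170.9, 97.8], [170.9, 95.3], [170.9, 92.7], [171.0, 90.2], [174.0, 87.7], [171.4, 85.1], [171.1, 81.8], [171.3, 77.5], [172.1, 73.3], [171.7, 69.8], [174.1, 67.2]]
  yaw-like deg -3.11
bar [np.float64(64.0), np.float64(-1999999936.5), np.float64(63.5), np.float64(64.5), np.float64(63.7), np.float64(64.7)] [[176.8, 109.0], [46.1, 87.7], [176.6, 99.4], [176.6, 67.2], [177.1, 64.1], [176.9, 61.3]]
  yaw-like deg -22.19
```

```bash
cat > yaw2.py <<'E'
import sys
from workcell import manip
from h import *
im=cv2.cvtColor(cv2.imread(sys.argv[1]),cv2.COLOR_BGR2GRAY).astype(float)
im=cv2.GaussianBlur(im,(0,0),.8)
c=manip.calibration("wrist")
def edge(row,c0,c1,sgn):
    g=sgn*np.diff(im[row,c0:c1]);i=int(np.clip(np.argmax(g),1,len(g)-2))
    a=g[i-1:i+2];return c0+i+.5+(a[2]-a[0])/(2*(2*a[1]-a[0]-a[2])+1e-9)
for name,rows,c0,c1,sg in (("left",range(100,205,8),200,226,-1),("right",range(100,205,8),308,330,1)):
    pts=np.array([(edge(r,c0,c1,sg),r) for r in rows]);t=w2t(fcast(c,pts,.030))
    s=np.polyfit(t[:,0],t[:,1],1);print(name,pts[:,0].round(1).tolist(),t[:,1].round(1).tolist(),"dy/dx deg",np.rad2deg(np.arctan(s[0])).round(2))
E
python3 yaw2.py pics/wrist14.png
python3 - <<'E'
import cv2
im=cv2.imread("pics/wrist14.png");cv2.imwrite("pics/w14y.png",cv2.resize(im[60:240,195:335],None,fx=4.2,fy=3.3,interpolation=cv2.INTER_LANCZOS4))
cv2.imwrite("pics/w14f.png",cv2.convertScaleAbs(cv2.resize(im[55:105,200:330],None,fx=6,fy=10,interpolation=cv2.INTER_CUBIC),alpha=1.8,beta=-60))
E
```

```text
left [210.2, 209.2, 209.5, 209.8, 210.4, 210.9, 211.4, 211.5, 211.7, 212.1, 212.3, 212.6, 213.0, 213.3] [107.2, 107.7, 107.6, 107.5, 107.3, 107.2, 107.1, 107.1, 107.1, 107.1, 107.1, 107.1, 107.1, 107.1] dy/dx deg 0.61
right [319.2, 319.5, 319.5, 319.7, 319.4, 326.7, 326.5, 326.2, 321.5, 313.5, 310.8, 327.6, 327.1, 326.5] [60.5, 60.3, 60.2, 60.0, 60.1, 56.6, 56.5, 56.5, 58.5, 62.0, 63.1, 55.0, 55.0, 55.0] dy/dx deg 4.88
```

View pics/w14f.png

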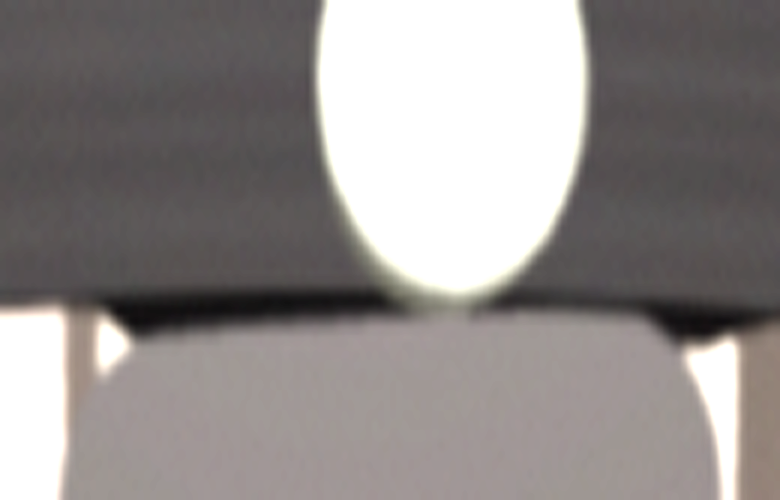

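```bash
python3 - <<'E'
from workcell import manip
from h import *
c=manip.calibration("wrist")
px=lambda a:(np.array(a,float)+.5)/[6,10]+[200,55]-.5
for n,a,z in (("bar",[(5,303),(60,300),(200,294),(300,292),(600,297),(700,303),(775,308)],.04),("shoe",[(140,338),(200,333),(260,327),(380,320),(500,315),(640,315)],.03)):
    t=w2t(fcast(c,px(a),z));s=np.polyfit(t[:,1],t[:,0],1);print(n,t.round(2).tolist(),np.rad2deg(np.arctan(s[0])).round(2))
im=cv2.imread("pics/wrist14.png");cv2.imwrite("pics/w14r.png",cv2.convertScaleAbs(cv2.resize(im[205:245,200:330],None,fx=6,fy=10,interpolation=cv2.INTER_CUBIC),alpha=1.5,beta=-40))
E
```

```text
bar [[168.92, 109.59], [168.9, 105.91], [168.91, 96.7], [168.93, 90.2], [169.04, 70.6], [169.08, 63.9], [169.14, 58.78]] -0.26
shoe [[167.87, 101.72], [168.0, 97.45], [168.21, 93.21], [168.51, 84.75], [168.85, 76.26], [169.16, 66.23]] -2.12
```

View pics/w14r.png

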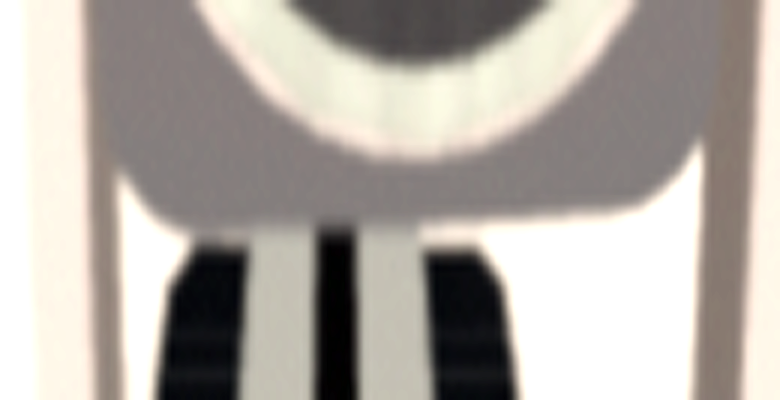

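jog_arm(
  steps=[0,-0.003,0,0,0,0,-0.01,0,0,0,0,-0.01,0,-0.02,0,0,-0.01,0.002,-0.05,0,0,-0.01,0.005,-0.082,0,0.06,0.01,0.005,-0.082,0,0.06,0.03,0.005,-0.082,0,0.06,0.041,0.005,-0.082,0,0.06,0.041,0.005,-0.082,0,0.06,0.041,0.005,-0.082,0],
)

```text
clock: 17.9
position: [0.656, -0.046, 0.1157]
ee_rot: [0.993, -0.114, 0.0, 0.0]
ft_force: [-0.4, -0.7, -0.6]
grip_width: 0.697
```

```bash
python3 look.py 15; python3 -c "
from workcell import manip
import pickle;pickle.dump(manip.calibration('wrist'),open('c15.pkl','wb'))"
```

```text
17.95 [ 0.6558 -0.0458  0.1157] ang -13.1 Ft [-0.1   0.24] Fz -0.63 t [[136.5  81.7]] [-0.61  0.65  0.87  1.56 -0.52  1.18 -1.44]
```

View pics/wrist15.png

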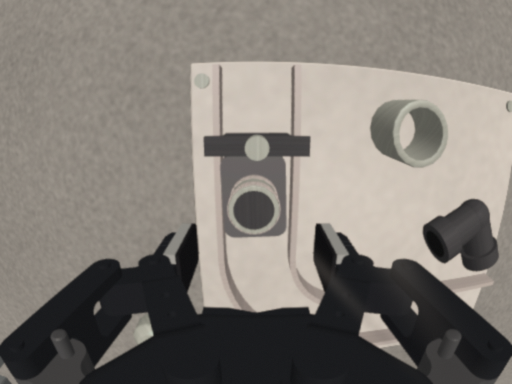

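```bash
python3 - <<'E'
from h import *
import pickle
c=pickle.load(open("c15.pkl","rb"))
im=cv2.imread("pics/wrist15.png")
cv2.imwrite("pics/w15z.png",cv2.resize(im[125:245,205:305],None,fx=6,fy=5,interpolation=cv2.INTER_CUBIC))
g=cv2.cvtColor(im,cv2.COLOR_BGR2GRAY)
m=np.zeros_like(g);m[165:240,220:290]=(g[165:240,220:290]>130)
# ring top: inner dark disc
d=np.zeros_like(g);d[180:232,228:280]=(g[180:232,228:280]<95)
n,l,s,ct=cv2.connectedComponentsWithStats(d);k=l[209,254];print(s[k],ct[k])
cs,_=cv2.findContours((l==k).astype(np.uint8),0,1);e=cv2.fitEllipse(cs[0]);print(e)
print("nipple",w2t(fcast(c,[e[0]],.058)).round(1))
px=lambda a:(np.array(a,float)+.5)/[6,5]+[205,125]-.5
E
```

```text
[ 234  191   40   38 1184] [253.37415541 209.73564189]
((253.3751220703125, 209.7420654296875), (36.81781768798828, 39.09489822387695), 93.68739318847656)
nipple [[136.7  83.1]]
```

View pics/w15z.png

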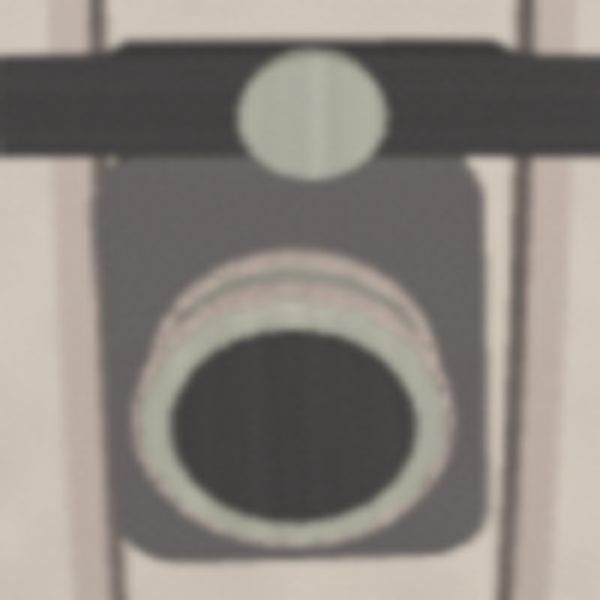

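jog_arm(
  steps=[0.06,0,-0.001,0.015,0,0.06,0,-0.001,0.03,0,0.06,0,-0.001,0.045,0,0.06,0,-0.001,0.056,0,0.06,0,-0.001,0.062,0,0.05,0,-0.001,0.062,0,0.04,0,-0.001,0.062,0,0.036,0,-0.001,0.062,0,0.033,0,-0.001,0.062,0,0.03,0,-0.001,0.062,0],
  grip_force=20,
)

```text
clock: 18.95
position: [0.6569, -0.0448, 0.0545]
ee_rot: [0.993, -0.114, 0.001, -0.0]
ft_force: [-0.7, -0.1, 4.1]
grip_width: 0.39
```

```bash
python3 look.py 16; python3 -c "
from workcell import manip
import pickle;pickle.dump(manip.calibration('wrist'),open('c16.pkl','wb'))"
```

```text
19.0 [ 0.6569 -0.0448  0.0544] ang -13.08 Ft [-1.37  0.63] Fz 5.32 t [[137.4  82.9]] [-0.58  0.71  0.82  1.59 -0.57  1.09 -1.41]
```

View pics/wrist16.png

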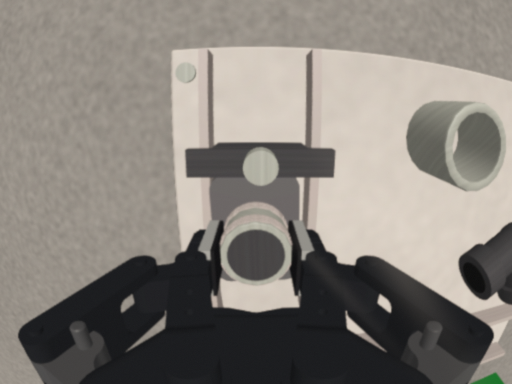

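jog_arm(
  steps=[0.03,-0.0005,0,-0.0003,0,0.03,-0.001,0,-0.0006,0,0.03,-0.0015,0,-0.0006,0,0.03,-0.002,0.0003,-0.0006,0,0.03,-0.0025,0.0006,-0.0006,0.01,0.03,-0.003,0.001,-0.0006,0.02,0.03,-0.003,0.001,-0.0006,0.03,0.03,-0.003,0.001,-0.0006,0.035,0.03,-0.003,0.001,-0.0006,0.035,0.03,-0.003,0.001,-0.0006,0.035],
)

```text
clock: 20.0
position: [0.6534, -0.0447, 0.0545]
ee_rot: [0.991, -0.131, -0.0, -0.0]
ft_force: [1.6, 1.1, 5.3]
grip_width: 0.39
```

```bash
python3 look.py 17; python3 - <<'E'
import cv2
from workcell import manip
import pickle;pickle.dump(manip.calibration('wrist'),open('c17.pkl','wb'))
im=cv2.imread("pics/wrist17.png");cv2.imwrite("pics/w17z.png",cv2.convertScaleAbs(cv2.resize(im[140:240,200:310],None,fx=6,fy=6,interpolation=cv2.INTER_CUBIC),alpha=1.5,beta=-30))
E
```

```text
20.05 [ 0.6534 -0.0447  0.0544] ang -15.07 Ft [1.67 0.58] Fz 5.51 t [[133.9  82.2]] [-0.59  0.71  0.83  1.6  -0.58  1.09 -1.44]
```

View pics/w17z.png

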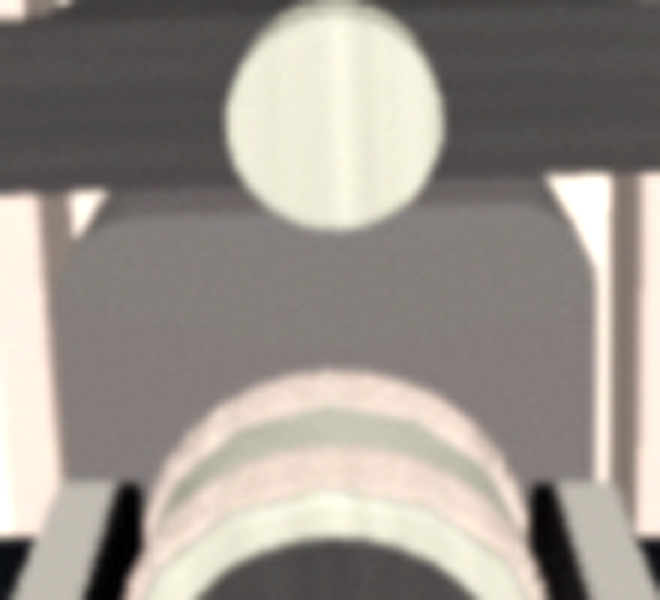

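```bash
python3 - <<'E'
from h import *
import pickle
c=pickle.load(open("c17.pkl","rb"))
px=lambda a:(np.array(a,float)+.5)/6+[200,140]-.5
im=cv2.cvtColor(cv2.imread("pics/wrist17.png"),cv2.COLOR_BGR2GRAY).astype(float)
cv2.imwrite("pics/w17f.png",cv2.convertScaleAbs(cv2.resize(im[160:185,205:305],None,fx=7,fy=20,interpolation=cv2.INTER_CUBIC),alpha=2.5,beta=-120))
for n,a,z in (("bar",[(10,191),(60,190),(580,174),(655,170)],.04),("shoe",[(130,212),(190,210),(480,204),(530,203)],.03)):
    t=w2t(fcast(c,px(a),z));s=np.polyfit(t[:,1],t[:,0],1);print(n,t.round(2).tolist(),np.rad2deg(np.arctan(s[0])).round(2))
E
```

```text
bar [[170.0, 107.38], [169.92, 103.26], [169.77, 61.34], [169.93, 55.19]] 0.12
shoe [[165.64, 98.92], [165.62, 93.7], [165.29, 68.7], [165.24, 64.36]] 0.7
```

View pics/w17f.png

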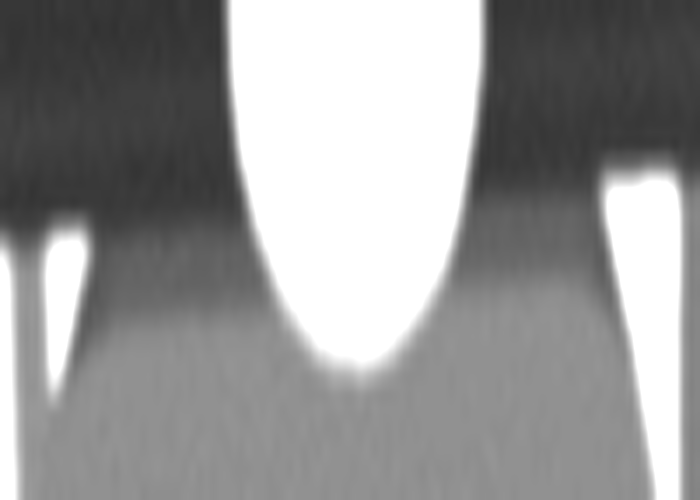

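jog_arm(
  steps=[0.03,0,0,0,-0.005,0.03,0,0,0,-0.01,0.03,0.0003,0,-0.0003,-0.01,0.03,0.0006,0,-0.0006,-0.01,0.03,0.0009,0,-0.0006,-0.01,0.03,0.0012,0,-0.0006,-0.01,0.03,0.0015,0,-0.0006,-0.01,0.03,0.0018,0,-0.0006,-0.01,0.03,0.0021,0,-0.0006,-0.01,0.03,0.0024,0,-0.0006,-0.01],
)

```text
clock: 21.05
position: [0.6555, -0.0457, 0.0545]
ee_rot: [0.992, -0.126, -0.0, 0.0]
ft_force: [-1.7, 0.7, -1.0]
grip_width: 0.388
```

```bash
python3 look.py 18
```

```text
21.1 [ 0.6555 -0.0457  0.0545] ang -14.51 Ft [-0.99 -0.6 ] Fz -2.27 t [[136.3  81.7]] [-0.58  0.71  0.83  1.6  -0.57  1.09 -1.43]
```

jog_arm(
  steps=[0.03,0.0001,0,0.0003,0,0.03,0.0002,0,0.0004,0,0.03,0.0003,0,0.0004,0,0.03,0.0004,0,0.0004,0,0.03,0.0005,0,0.0004,0,0.03,0.0006,0,0.0004,0,0.03,0.0007,0,0.0004,0,0.03,0.0008,0,0.0004,0,0.03,0.0009,0,0.0004,0,0.03,0.001,0,0.0004,0],
)

```text
clock: 22.1
position: [0.6566, -0.0458, 0.0545]
ee_rot: [0.992, -0.126, 0.0, -0.0]
ft_force: [-2.7, -0.3, 1.9]
grip_width: 0.388
```

jog_arm(
  steps=[0.03,0.0001,0,0,0,0.03,0.0002,0,0,0,0.03,0.0003,0,0,0,0.03,0.0004,0,0,0,0.03,0.0005,0,0,0,0.03,0.0006,0,0,0,0.03,0.0006,0,0,0,0.03,0.0006,0,0,0,0.03,0.0006,0,0,0,0.03,0.0006,0,0,0],
)

```text
clock: 23.1
position: [0.6571, -0.0458, 0.0545]
ee_rot: [0.992, -0.126, -0.0, -0.0]
ft_force: [-4.1, 0.5, 3.1]
grip_width: 0.388
```

```bash
python3 look.py 19; python3 - <<'E'
import cv2
from workcell import manip
import pickle;pickle.dump(manip.calibration('wrist'),open('c19.pkl','wb'))
im=cv2.imread("pics/wrist19.png");
cv2.imwrite("pics/w19f.png",cv2.convertScaleAbs(cv2.resize(im[160:190,205:305],None,fx=7,fy=18,interpolation=cv2.INTER_CUBIC),alpha=2.2,beta=-90))
E
```

```text
23.15 [ 0.6571 -0.0459  0.0545] ang -14.51 Ft [-4.54  0.14] Fz 2.6 t [[137.8  81.9]] [-0.58  0.72  0.82  1.59 -0.58  1.09 -1.43]
```

View pics/w19f.png

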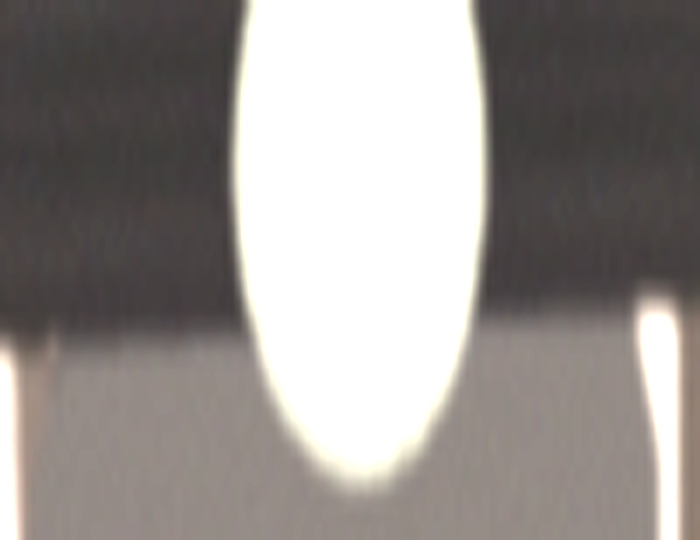

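jog_arm(
  steps=[0.03,0.0001,0,0,0,0.03,0.0002,0,0,0,0.03,0.0003,0,0,0,0.03,0.0004,0,0,0,0.03,0.0005,0,0,0,0.03,0.0005,0,0,0,0.03,0.0005,0,0,0,0.03,0.0005,0,0,0,0.03,0.0005,0,0,0,0.03,0.0005,0,0,0],
)

```text
clock: 24.15
position: [0.6571, -0.0458, 0.0545]
ee_rot: [0.992, -0.126, -0.001, -0.0]
ft_force: [-7.8, 1.2, 5.1]
grip_width: 0.384
```

```bash
python3 look.py 20
```

```text
24.2 [ 0.6572 -0.0458  0.0545] ang -14.51 Ft [-8.55  0.74] Fz 5.81 t [[137.9  82. ]] [-0.58  0.72  0.82  1.59 -0.58  1.09 -1.43]
```

jog_arm(
  steps=[0.03,-0.0003,0,-0.0004,0,0.03,-0.0003,0,-0.0004,0,0.04,-0.0003,0,-0.0004,0,0.05,-0.0003,0,-0.0004,0,0.06,-0.0003,0,-0.0004,0,0.06,-0.0003,0,-0.0004,0,0.06,-0.0003,0,-0.01,0,0.06,-0.0003,0,-0.03,0,0.06,-0.0003,0,-0.05,0,0.06,-0.0003,0,-0.06,0],
)

```text
clock: 25.2
position: [0.6583, -0.0464, 0.117]
ee_rot: [0.992, -0.126, 0.001, -0.0]
ft_force: [-0.7, -0.1, 0.4]
grip_width: 0.708
```

```bash
python3 look.py 21; python3 - <<'E'
import cv2
from workcell import manip
import pickle;pickle.dump(manip.calibration('wrist'),open('c21.pkl','wb'))
im=cv2.imread("pics/wrist21.png");
cv2.imwrite("pics/w21z.png",cv2.convertScaleAbs(cv2.resize(im[125:245,205:305],None,fx=6,fy=5,interpolation=cv2.INTER_CUBIC),alpha=1.5,beta=-30))
E
```

```text
25.25 [ 0.6587 -0.0463  0.1178] ang -14.51 Ft [ 0.61 -0.12] Fz 1.37 t [[139.4  81.8]] [-0.61  0.65  0.87  1.55 -0.53  1.19 -1.46]
```

View pics/w21z.png

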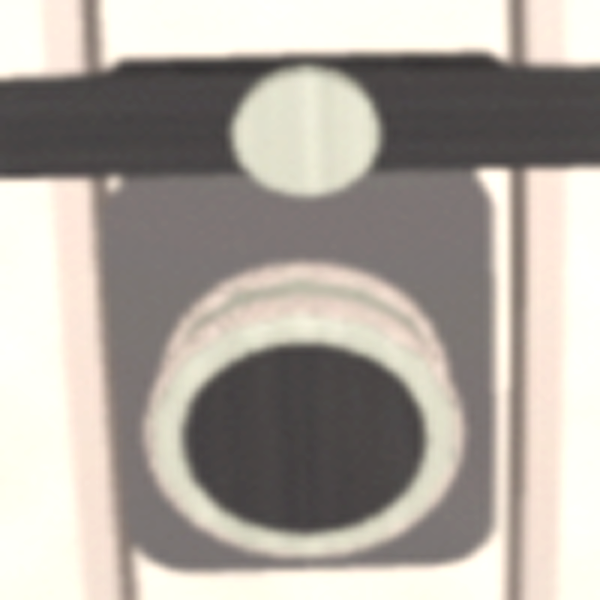

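jog_arm(
  steps=[0.06,-0.02,0,0,0,0.06,-0.04,0,0,-0.01,0.04,-0.06,0,0,-0.02,0.02,-0.07,-0.001,0,-0.025,0,-0.075,-0.002,0,-0.025,0,-0.075,-0.002,0,-0.025,0,-0.075,-0.002,0.01,-0.025,0,-0.075,-0.002,0.02,-0.025,0,-0.075,-0.002,0.02,-0.025,0,-0.075,-0.002,0.02,-0.025],
)

```text
clock: 26.25
position: [0.5851, -0.0257, 0.0939]
ee_rot: [0.993, -0.114, -0.0, 0.0]
ft_force: [0.2, 0.6, 0.5]
grip_width: 0.001
```

```bash
python3 look.py 22; python3 - <<'E'
import cv2
from workcell import manip
import pickle;pickle.dump(manip.calibration('wrist'),open('c22.pkl','wb'))
im=cv2.imread("pics/wrist22.png");
cv2.imwrite("pics/w22z.png",cv2.convertScaleAbs(cv2.resize(im[20:260,180:330],None,fx=5,fy=2.5,interpolation=cv2.INTER_CUBIC),alpha=1.5,beta=-30))
E
```

```text
26.3 [ 0.5854 -0.0256  0.0943] ang -13.1 Ft [-0.87 -0.63] Fz -0.78 t [[63.3 85.3]] [-0.74  0.53  0.91  1.78 -0.47  1.07 -1.47]
```

View pics/wrist22.png

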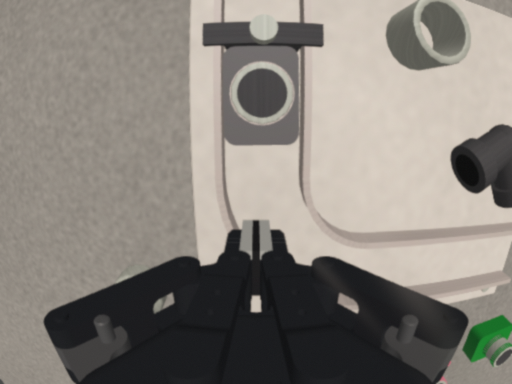

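```bash
python3 - <<'E'
import cv2
im=cv2.imread("pics/wrist22.png");
cv2.imwrite("pics/w22f.png",cv2.convertScaleAbs(cv2.resize(im[35:65,210:315],None,fx=7,fy=18,interpolation=cv2.INTER_CUBIC),alpha=2.2,beta=-60))
cv2.imwrite("pics/w22r.png",cv2.convertScaleAbs(cv2.resize(im[125:155,210:315],None,fx=7,fy=18,interpolation=cv2.INTER_CUBIC),alpha=1.5,beta=-30))
E
```

```text
(no output)
```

View pics/w22f.png

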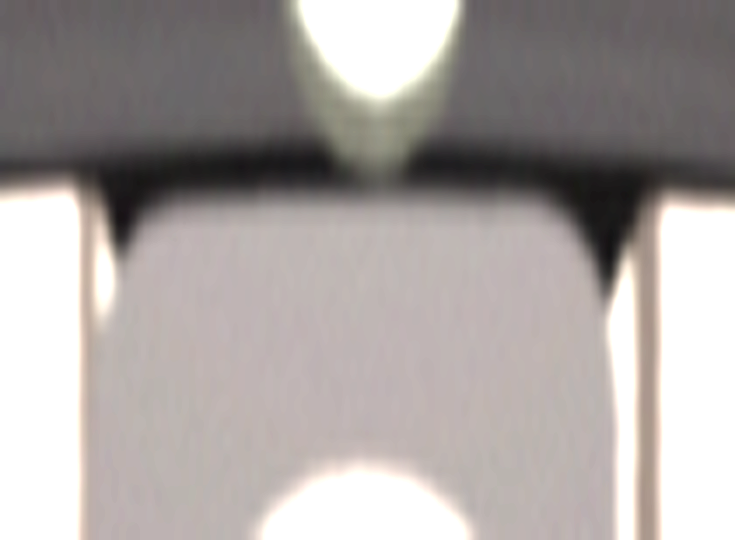

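View pics/w22r.png

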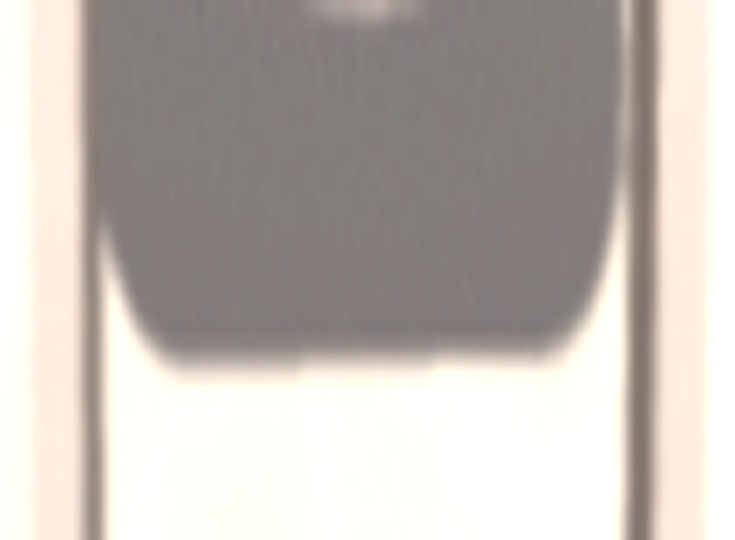

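```bash
python3 - <<'E'
from h import *
import pickle
c=pickle.load(open("c22.pkl","rb"))
im=cv2.cvtColor(cv2.imread("pics/wrist22.png"),cv2.COLOR_BGR2GRAY).astype(float)
im=cv2.GaussianBlur(im,(0,0),.7)
def vedge(col,r0,r1,s):
    g=s*np.diff(im[r0:r1,col]);i=int(np.clip(np.argmax(g),1,len(g)-2));a=g[i-1:i+2]
    return r0+i+.5+.5*(a[0]-a[2])/(a[0]-2*a[1]+a[2])
for n,cols,r0,r1,z,s in (("front",[*range(236,256,2),*range(272,288,2)],43,52,.03,1),("rear",range(238,286,2),138,150,.03,1),
   ("rear006",range(238,286,2),138,150,.006,1),("bar L/R",[206,208,210,212,214,216,310,312,314,316,318,320],40,52,.04,1)):
    p=np.array([(k,vedge(k,r0,r1,s)) for k in cols]);t=w2t(fcast(c,p,z));f=np.polyfit(t[:,1],t[:,0],1)
    r=t[:,0]-np.polyval(f,t[:,1]);print(n,p[:,1].round(2).tolist(),"x",t[:,0].mean().round(2),"deg",np.rad2deg(np.arctan(f[0])).round(2),"rms",r.std().round(2))
E
```

```text
front [45.73, 45.65, 45.61, 45.57, 45.54, 45.51, 45.42, 45.41, 45.41, 45.42, 45.41, 45.44, 45.5, 45.54, 45.54, 45.53, 45.58, 45.66] x 169.32 deg -0.43 rms 0.02
rear [144.86, 144.85, 144.85, 144.85, 144.87, 144.86, 144.84, 144.74, 144.58, 144.56, 144.57, 144.57, 144.56, 144.55, 144.57, 144.57, 144.55, 144.43, 144.37, 144.4, 144.42, 144.42, 144.45, 144.44] x 105.33 deg -0.76 rms 0.04
rear006 [144.86, 144.85, 144.85, 144.85, 144.87, 144.86, 144.84, 144.74, 144.58, 144.56, 144.57, 144.57, 144.56, 144.55, 144.57, 144.57, 144.55, 144.43, 144.37, 144.4, 144.42, 144.42, 144.45, 144.44] x 102.37 deg -0.76 rms 0.04
bar L/R [45.71, 45.6, 45.5, 45.42, 45.35, 45.27, 45.98, 46.04, 46.16, 46.29, 46.42, 46.51] x 167.76 deg -0.06 rms 0.01
```

The carrier is now square to within about 0.5°. I'll do one last light push on the rear face, left of centre, to confirm it is seated and remove the residual yaw.

jog_arm(
  steps=[0,0.01,-0.001,0.01,0,0,0.02,-0.0015,0.025,0,0,0.02,-0.0015,0.04,0,0,0.02,-0.0015,0.055,0,0,0.02,-0.0015,0.061,0,0,0.023,-0.0015,0.061,0,0,0.026,-0.0015,0.061,0,0,0.029,-0.0015,0.061,0,0,0.0295,-0.0015,0.061,0,0,0.03,-0.0015,0.061,0],
)

```text
clock: 27.3
position: [0.6151, -0.0307, 0.0339]
ee_rot: [0.993, -0.114, 0.0, -0.0]
ft_force: [0.0, 0.1, -0.3]
grip_width: -0.002
```

```bash
python3 look.py 23
```

```text
27.35 [ 0.6151 -0.0306  0.0338] ang -13.08 Ft [ 0.32 -0.15] Fz -0.37 t [[93.4 87.3]] [-0.64  0.66  0.82  1.73 -0.56  1.   -1.41]
```

jog_arm(
  steps=[0,0.0002,0,0,0,0,0.0004,0,0,0,0,0.0006,0,0,0,0,0.0008,0,-0.0001,0,0,0.001,0,-0.0002,0,0,0.0012,0,-0.0003,0,0,0.0014,0,-0.0004,0,0,0.0016,0,-0.0005,0,0,0.0016,0,-0.0005,0,0,0.0016,0,-0.0005,0],
)

```text
clock: 28.35
position: [0.616, -0.0308, 0.0338]
ee_rot: [0.994, -0.114, -0.0, -0.0]
ft_force: [-2.7, 0.6, -0.3]
grip_width: -0.002
```

```bash
python3 look.py 24
```

```text
28.4 [ 0.616  -0.0308  0.0337] ang -13.07 Ft [-2.91  0.3 ] Fz -1.19 t [[94.4 87.3]] [-0.64  0.66  0.82  1.72 -0.56  1.01 -1.41]
```

Contact at 94.4 mm with about 3 N. I'll press slightly more, to about 7 N, then back off.

jog_arm(
  steps=[0,0.0001,0,0,0,0,0.0002,0,0,0,0,0.0003,0,-0.0001,0,0,0.0004,0,-0.0002,0,0,0.0005,0,-0.0003,0,0,0.0006,0,-0.0003,0,0,0.0007,0,-0.0003,0,0,0.0008,0,-0.0003,0,0,0.0008,0,-0.0003,0,0,0.0008,0,-0.0003,0],
)

```text
clock: 29.4
position: [0.6163, -0.0305, 0.0338]
ee_rot: [0.994, -0.114, -0.001, -0.0]
ft_force: [-6.3, 2.9, -1.2]
grip_width: -0.001
```

```bash
python3 look.py 25
```

```text
29.45 [ 0.6163 -0.0305  0.0338] ang -13.05 Ft [-6.37  2.11] Fz -1.62 t [[94.6 87.7]] [-0.64  0.67  0.82  1.72 -0.56  1.01 -1.41]
```

jog_arm(
  steps=[0,-0.002,0,0,0,0,-0.008,0,0,0,0,-0.015,0,0,0,0,-0.02,0,-0.015,0,0,-0.025,0.001,-0.035,0,0,-0.032,0.002,-0.06,0,0,-0.032,0.002,-0.06,0,0,-0.032,0.002,-0.06,0,0,-0.032,0.002,-0.06,0,0,-0.032,0.002,-0.06,0],
)

```text
clock: 30.45
position: [0.5853, -0.0258, 0.0938]
ee_rot: [0.993, -0.114, -0.0, 0.0]
ft_force: [-0.8, 0.4, 0.5]
grip_width: -0.001
```

```bash
python3 look.py 26;  python3 - <<'E'
from workcell import manip
from h import *
c=manip.calibration("wrist")
I=cv2.imread("pics/wrist26.png")
cv2.imwrite("pics/w26f.png",cv2.convertScaleAbs(cv2.resize(I[35:65,210:315],None,fx=7,fy=18,interpolation=cv2.INTER_CUBIC),alpha=2.2,beta=-60))
im=cv2.GaussianBlur(cv2.cvtColor(I,cv2.COLOR_BGR2GRAY).astype(float),(0,0),.7)
def vedge(col,r0,r1,s):
    g=s*np.diff(im[r0:r1,col]);i=int(np.clip(np.argmax(g),1,len(g)-2));a=g[i-1:i+2]
    return r0+i+.5+.5*(a[0]-a[2])/(a[0]-2*a[1]+a[2])
for n,cols,r0,r1,z,s in (("front",[*range(236,256,2),*range(272,288,2)],42,52,.03,1),("rear",range(238,286,2),136,152,.03,1),("bar L/R",[206,208,210,212,214,216,310,312,314,316,318,320],40,52,.04,1)):
    p=np.array([(k,vedge(k,r0,r1,s)) for k in cols]);t=w2t(fcast(c,p,z));f=np.polyfit(t[:,1],t[:,0],1)
    r=t[:,0]-np.polyval(f,t[:,1]);print(n,"x",t[:,0].mean().round(2),"deg",np.rad2deg(np.arctan(f[0])).round(2),"rms",r.std().round(2))
E
```

```text
30.5 [ 0.5853 -0.0259  0.0938] ang -13.08 Ft [-0.14 -0.06] Fz 0.12 t [[63.3 85.1]] [-0.74  0.53  0.91  1.78 -0.47  1.07 -1.47]
front x 169.13 deg -0.03 rms 0.01
rear x 105.35 deg -0.13 rms 0.03
bar L/R x 167.5 deg -0.14 rms 0.01
```

View pics/w26f.png

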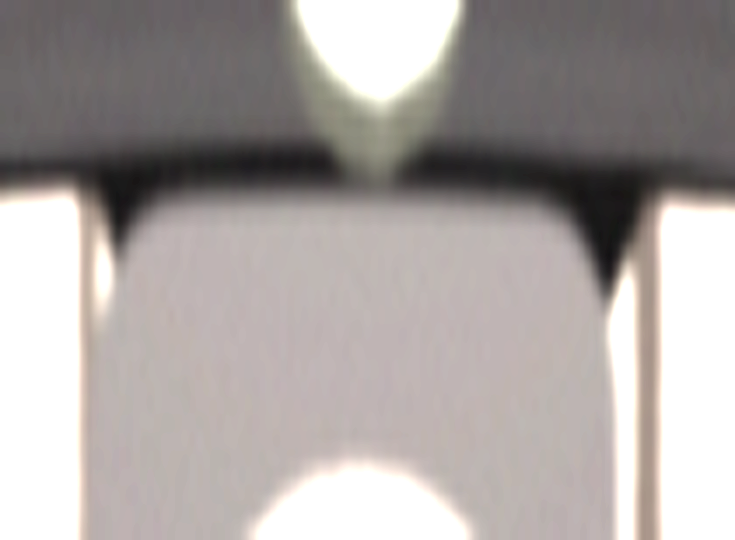

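View pics/wrist26.png

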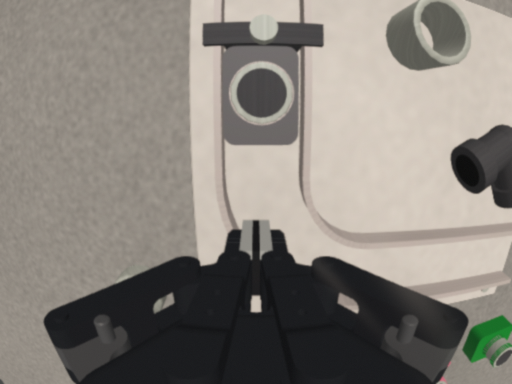

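Front edge, rear edge and stop bar are now parallel to within about 0.1°, and the carrier is seated. Next I move clear and do a last top-view check.

jog_arm(
  steps=[0,0,0,-0.03,0,0,0,0,-0.06,0,0,0,0,-0.1,0,0,-0.02,0,-0.14,0,0,-0.05,-0.03,-0.15,0,0,-0.08,-0.06,-0.15,0,0,-0.08,-0.1,-0.15,0,0,-0.08,-0.14,-0.15,0,0,-0.08,-0.18,-0.15,0,0,-0.08,-0.2,-0.15,0],
)

```text
clock: 31.5
position: [0.5526, 0.1912, 0.2434]
ee_rot: [0.994, -0.112, -0.0, 0.0]
ft_force: [-0.3, 0.3, -0.0]
grip_width: 0.004
```

```bash
python3 - <<'E'
from workcell import manip
from h import *
for n in ("top","scene"):
    p,d=manip.camera(n);c=manip.calibration(n)
    if n=="top": overlay(n,c,p,.026,(190,85,410,335),2.3,"pics/ov_topF.png")
    else: cv2.imwrite("pics/sceneF.png",cv2.resize(p[110:300,90:310,::-1],None,fx=3.1,fy=3.1,interpolation=cv2.INTER_CUBIC))
    a=np.load(n+"0.npz")["p"]
    cv2.imwrite(f"pics/diff_{n}.png",cv2.absdiff(a,p).max(2)*3)
o=manip.get_obs();print(o["clock"],o["position"],o["ft_force"])
E
```

```text
31.6 [0.55273922 0.19015921 0.24333432] [ 0.65000061 -0.56822012  0.85147706]
```

View pics/ov_topF.png

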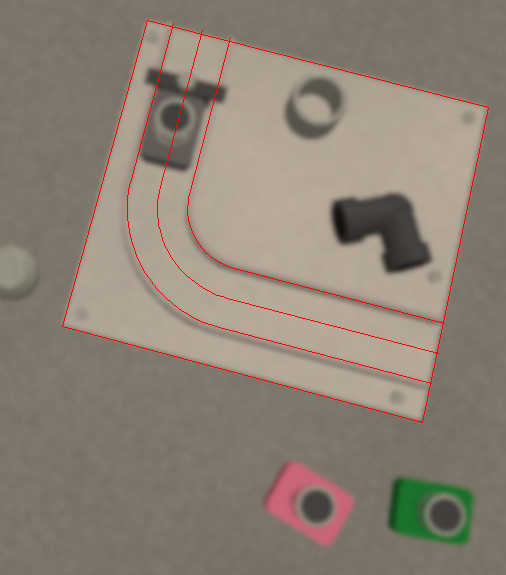

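View pics/sceneF.png

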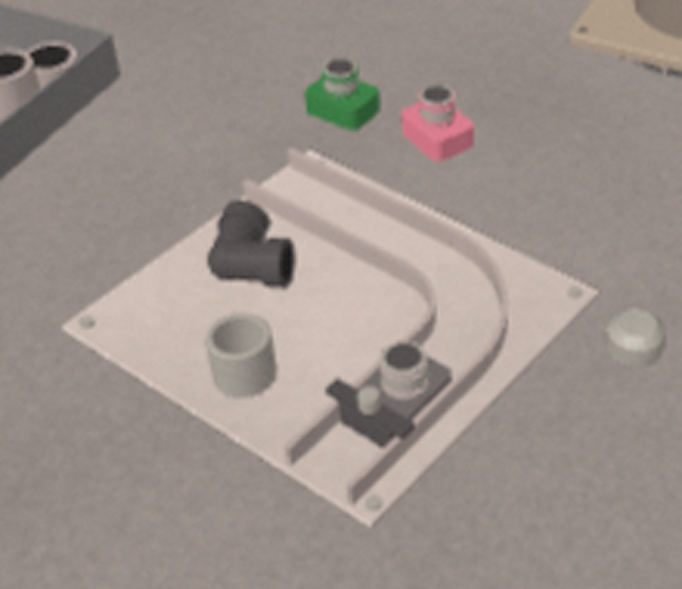

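View pics/diff_scene.png

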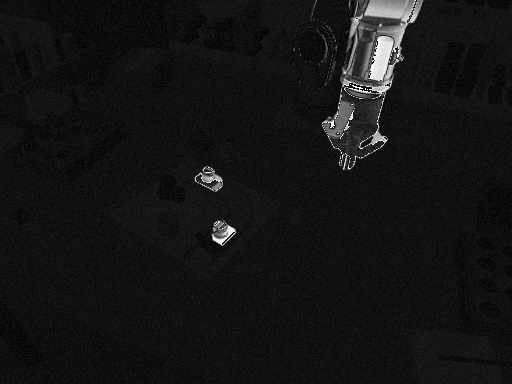

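The difference image shows only the carrier (old place (208,177), new place (222,233)) and the arm changed. The stop and the other fittings show no difference.

```bash
python3 -c "
from workcell import manip
print(manip.hand_in())"
```

```text
the job is handed in; nothing more can be done
None
```

The carrier is at the far end of its lane, flush against the stop. I handed the job in at 31.6 s with the gripper clear and touching nothing.

- **How it went:** I pushed the carrier from behind its nipple with closed fingers, along the first straight, round the bend and up to the stop.
- **First contact:** It met the stop yawed by about 2°, and pushing its rear face with up to about 10 N did not square it. I gripped the nipple lightly, backed off about 3 mm, turned it square, re-seated it and let go. A last push on the rear face, about 6.5 N, took out the rest.
- **Seating:** In the last wrist picture the front edge, rear edge and stop bar are parallel to within about 0.1°. In the last push the carrier moved only 0.2 mm further, so it is against the stop.
- **Stop and other fittings:** A before/after scene picture shows only the carrier and the arm changed. The stop, coupling, elbow, cap and both look-alikes show no movement.
- **Forces:** The highest readings were about 8.6 N in the bend and about 10 N at the stop, below the stop's 18 N slip. Forces were read only at the end of each move, so brief peaks in between would not have been seen.
- **Disagreements:** The two camera views and the touch readings put the stop face between 169 and 171 mm along the track. That is within the stated calibration, so I relied on the felt contact.

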